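# Make up the glue-up kit and the measuring kit

## Robot

A 6-joint arm with a two-finger parallel gripper is mounted at the origin on a cart in front of the work surface, level with it; the furniture and walls round the work are solid. World frame = base frame: x ahead of the robot, y to its left, z up, the work surface at z = 0. Lengths are in m, angles in degrees, forces in N, time in s.
With the tool pointing down it reaches from about 0.275 to 0.725 m from the base axis. Payload 15.9 kg.
Tool frame: the origin (TCP) lies between the finger pads; the fingertips stand 17 mm ahead of it and the grasp point (between the pads) lies 2 mm behind it; z points along the fingers, y is the line along which they close (so a half turn about z gives the same grasp; the last joint's range is limited). The gripper opens to 85 mm and grips with 20 to 120 N. Pads are 22 mm wide; open, the fingers measure 114 mm over their backs; the gripper's body (76 mm by 85 mm) begins 54 mm behind the grasp point. The pads swing forward as they close: fully open they stand 13 mm farther back than shut.
Start: joints at [75.115, 12.198, -1.971, 75.831, 0, 90], TCP at [0.128, 0.483, 0.248] pointing down, gripper open.
Joint ranges: [-170.91, 170.91], [-42.67, 98.43], [-65.05, 77.54], [-120.47, 116.71], [-90, 82.35], [-180, 180]. Speed limits (degrees/s): [108.29, 108.29, 136.94, 147.25, 180, 180].

## Interface

Orientations are given as a 3x3 rotation matrix whose columns are the frame's x, y, z axes.
In Python, from station import robot, imaging, nets gives the robot as it stands.
- The arm moves only by the tool servo_tool, never from a script. Its argument "moves" is a list that holds one entry, the list of rows, each a list of 7 numbers: the shift along the tool's x, y, z in cm, then the turn, a rotation vector about the tool's x, y, z in rad, then the finger opening in cm, from 0 to 8.54. In form: [[[dx, dy, dz, wx, wy, wz, gripper], ...]]. A call has 1 to 5 rows; each row shifts and turns the commanded pose from where the row before left it, along the tool's axes as they then stand; what a row does not reach is not made up. A row lasts 1/12 s, in which the tool goes at most 41.7 mm and 7.16 degrees, less where a joint would pass 70% of its speed; a pose out of reach is approached as far as the arm can. A call with a gripper value outside its range is refused whole. The fingers move at their own pace and stop on an object; "grip_force" is the grip in N (left out, the last holds). Time passes only in rows, so rows that do not move let the fingers close. It gives the time, the measured TCP pose, the force, the opening and the grip force at its end, in the units of the state.
- robot.get_obs(): the state, without advancing time (a new reading comes with each control period).
- imaging.capture(name): name is "side" or "top"; returns a dict with "pixels" (420x560x3 uint8, blue, green, red), "camera_matrix" (3x3 intrinsics, pixels), "pose" (4x4, takes a point from camera to world coordinates). Camera axes: x right, y down, z forward; pixel columns grow to the right and rows downward; lengths in m; the calibration is good to about 2 mm. A picture is of the moment at which its call begins. There is no depth.
- robot.sign_off(): hands the job in; it is judged then, once.
Trained networks look in a picture, given as the dict that the camera call returned (one of the last four; its "shot" number tells which), for a name from the list of things; names that differ only in an ending like _2 or _b are one class to them, and where a whole thing is asked for, a point or a joint stands for the part that bears it (a point fixed in the world has none). Each returns a list of dicts, best first, with "score" (0 to 1); they miss things now and then, are a little off and sometimes report something else, mostly with a low value. They report only what shows in the picture. A call takes as long as a camera call. They do not tell look-alikes from the thing itself.
- nets.regions_of(picture, thing): "region" (420x560 bool, what is visible of it) and "extent" ([left, top, right, bottom] in pixels, round what is visible of it).
- nets.spot_point(picture, thing): "location" ([row, column] in pixels: a listed point, or the origin of a listed thing).
The state is a dict: "t": time; "joint_pos": joint angles; "joint_velocities": joint speeds; "effort": joint torques, N m; "tcp_pos": TCP position; "tcp_rot": TCP orientation; "wrist_force": force on the tool from outside, world axes, zero at the start; "moment": the same for the moment, N m; "finger_gap": finger opening in m; "finger_force": force on a finger pad.
Only numpy, scipy, OpenCV 4.12 (cv2) and the standard library are available. Lean on these libraries where they do the work, as an engineer would, in place of code of your own. Each camera call takes 0.05 s, during which the arm holds its last target. There are 200 camera calls.

## Task

Make up two kits from the stock on the bench. The tray with three bays is the glue-up kit: put one spring clamp and the two smaller plain wooden blocks in it; the tray with two bays is the measuring kit: put the other spring clamp and the tape measure in it. One thing to a bay, in any bay of its tray, lengthwise, flat on its floor and wholly inside it (the tape measure standing upright as it does now); leave the largest block where it lies.

Things in the scene. Friction and masses are not known exactly. Their poses are not given: they have to be found in the camera images.
- tray_three: Flat plywood kit tray fixed to the bench, 233 x 180 mm, with three open bays side by side. Base 4 mm thick (bay floors 4 mm above the bench); dark wooden lips 8 mm wide, 10 mm high above the bench, run round it and between the bays. Each bay is 67 mm wide (tray y) and 164 mm long (tray x); bay centres at tray x = 0, y = -75, 0 and 75 mm. Origin at the centre of its underside.
- tray_two: Flat plywood kit tray fixed to the bench, 158 x 180 mm, with two open bays side by side. Base 4 mm thick (bay floors 4 mm above the bench); dark wooden lips 8 mm wide, 10 mm high above the bench, run round it and between the bays. Each bay is 67 mm wide (tray y) and 164 mm long (tray x); bay centres at tray x = 0, y = -37.5 and 37.5 mm. Origin at the centre of its underside.
- clamp_a: Black spring clamp with orange jaw tips and a grey band round its middle, lying on its side; 41 mm wide (its x) x 144 mm long (its y) x 20 mm high, 90 g; the clamps are two alike. Grip it across its width at the middle, where it is about 31 mm wide. Does not open. Origin at the centre of its underside; z up.
- clamp_b: Black spring clamp with orange jaw tips and a grey band round its middle, lying on its side; 41 mm wide (its x) x 144 mm long (its y) x 20 mm high, 90 g; the clamps are two alike. Grip it across its width at the middle, where it is about 31 mm wide. Does not open. Origin at the centre of its underside; z up.
- block_small: Small plain light-wood block, 50 x 75 x 34 mm high, 90 g; goes in the three-bay tray. Origin at the centre of its underside; z up; long side along its y.
- block_medium: Middle-sized plain light-wood block, 45 x 100 x 30 mm high, 90 g; goes in the three-bay tray. Origin at the centre of its underside; z up; long side along its y.
- block_large: Largest plain light-wood block, 55 x 120 x 40 mm high; not wanted, must stay where it lies. Origin at the centre of its underside; z up; long side along its y.
- tape_measure: Yellow and black pocket tape measure standing upright, 64 mm high, 280 g. With the blade's end that sticks out it is 102 mm long (its y) from y = -51 to y = 51 mm; the case itself is 32 mm thick (its x, from -16 to 16 mm) and runs from y = -21 to y = 51 mm, so grip it across the case at y = 15 mm. Origin at the centre of the whole underside; z up.
Not all that is in view belongs to the job. What is shaped like the block_small but pink or turquoise is not meant.

How it is judged (in metres and radians):
At the end, for the whole second after the job is handed in: Three-bay tray: a spring clamp, the small and the middle block; two-bay tray: the other clamp and the tape measure. Each lies level (0.1 rad) on a bay floor (4 mm), lengthwise (0.25 rad), inside the bay: across within 12-20 mm, along within 16-47 mm of its centre by size; at rest (((x of clamp_a in the frame of tray_three between -0.016 and 0.016 m and z of clamp_a in the frame of tray_three between 0 and 0.008 m and angle between each of clamp_a, clamp_b's own z axis and vertical below 0.1 rad and angle between the y axis of clamp_a and the x axis of tray_three, either way round below 0.25 rad and (y of clamp_a in the frame of tray_three between -0.091 and -0.059 m or y of clamp_a in the frame of tray_three between -0.016 and 0.016 m or y of clamp_a in the frame of tray_three between 0.059 and 0.091 m) and x of clamp_b in the frame of tray_two between -0.016 and 0.016 m and z of clamp_b in the frame of tray_two between 0 and 0.008 m and angle between the y axis of clamp_b and the x axis of tray_two, either way round below 0.25 rad and (y of clamp_b in the frame of tray_two between -0.0535 and -0.0215 m or y of clamp_b in the frame of tray_two between 0.0215 and 0.0535 m)) or (x of clamp_b in the frame of tray_three between -0.016 and 0.016 m and z of clamp_b in the frame of tray_three between 0 and 0.008 m and angle between each of clamp_b, clamp_a's own z axis and vertical below 0.1 rad and angle between the y axis of clamp_b and the x axis of tray_three, either way round below 0.25 rad and (y of clamp_b in the frame of tray_three between -0.091 and -0.059 m or y of clamp_b in the frame of tray_three between -0.016 and 0.016 m or y of clamp_b in the frame of tray_three between 0.059 and 0.091 m) and x of clamp_a in the frame of tray_two between -0.016 and 0.016 m and z of clamp_a in the frame of tray_two between 0 and 0.008 m and angle between the y axis of clamp_a and the x axis of tray_two, either way round below 0.25 rad and (y of clamp_a in the frame of tray_two between -0.0535 and -0.0215 m or y of clamp_a in the frame of tray_two between 0.0215 and 0.0535 m))) and x of block_small in the frame of tray_three between -0.047 and 0.047 m and z of block_small in the frame of tray_three between 0 and 0.008 m and angle between each of block_small, block_medium, tape_measure's own z axis and vertical below 0.1 rad and angle between the y axis of each of block_small, block_medium and the x axis of tray_three, either way round below 0.25 rad and (y of block_small in the frame of tray_three between -0.087 and -0.063 m or y of block_small in the frame of tray_three between -0.012 and 0.012 m or y of block_small in the frame of tray_three between 0.063 and 0.087 m) and x of block_medium in the frame of tray_three between -0.035 and 0.035 m and z of block_medium in the frame of tray_three between 0 and 0.008 m and (y of block_medium in the frame of tray_three between -0.089 and -0.061 m or y of block_medium in the frame of tray_three between -0.014 and 0.014 m or y of block_medium in the frame of tray_three between 0.061 and 0.089 m) and x of tape_measure in the frame of tray_two between -0.034 and 0.034 m and z of tape_measure in the frame of tray_two between 0 and 0.008 m and angle between the y axis of tape_measure and the x axis of tray_two, either way round below 0.25 rad and (y of tape_measure in the frame of tray_two between -0.0575 and -0.0175 m or y of tape_measure in the frame of tray_two between 0.0175 and 0.0575 m) and linear speed of each of clamp_a, clamp_b, block_small, block_medium, tape_measure below 0.02 m/s); the robot touches nothing.
It fails at once if the largest block is moved by more than 20 mm (distance of block_large from where it was at the start of the episode above 0.02 m).
It also fails if it takes over 117 s, if anything falls off the work surface, if the arm or the gripper's body presses on something with over 40 N, if the wrist force passes 120 N, or if a joint passes its speed limit or range.

## Working session

There is one attempt and no reset: what is moved stays moved. The work goes in short steps, Python scripts to look and compute and a tool call to move; the robot and the scene stay as the last step left them, time stands still between calls to the robot, and variables do not carry over. Pictures are saved under pics/ and viewed, at most 14 in all, crops included, and the job is handed in when it is done.

Besides the shell and the picture viewer there is one more tool, called after ">>>" by a JSON object that holds its "op" and its "data". servo_tool: Moves the arm, as the interface text tells. Its arguments: {"type":"object","properties":{"moves":{"type":"array","items":{"type":"array","items":{"type":"array","items":{"type":"number"}}}},"grip_force":{"type":"number"}},"required":["moves"]}

```bash
mkdir -p pics; cat > h.py <<'E'
import cv2, numpy as np
from station import robot, imaging, nets
def ray(p,uv,z):
    K=p["camera_matrix"];T=np.array(p["pose"])
    d=T[:3,:3]@np.linalg.inv(K)@np.array([uv[0],uv[1],1.]); o=T[:3,3]
    return (o+d*(z-o[2])/d[2])[:2]
def proj(p,X):
    T=np.linalg.inv(np.array(p["pose"]));c=T[:3,:3]@np.array(X)+T[:3,3];q=p["camera_matrix"]@c
    return q[:2]/q[2]
E
python3 - <<'E'
from h import *
for n in("top","side"):
    p=imaging.capture(n);cv2.imwrite(f"pics/{n}0.png",p["pixels"])
    print(n,np.array(p["pose"]).round(3).tolist(),p["camera_matrix"][0][0])
    for t in("tray_three","tray_two","clamp_a","block_small","block_medium","block_large","tape_measure"):
        for r in nets.regions_of(p,t)[:4]:
            m=r["region"];ys,xs=np.nonzero(m)
            print(t,round(r["score"],2),r["extent"],m.sum(),cv2.minAreaRect(np.c_[xs,ys].astype(np.float32)))
        print("   pts",[(round(s["score"],2),np.round(s["location"])) for s in nets.spot_point(p,t)[:4]])
E
```

```text
top [[0.011, -0.986, 0.164, 0.309], [-1.0, -0.011, -0.001, -0.167], [0.003, -0.164, -0.986, 1.346], [0.0, 0.0, 0.0, 1.0]] 431.78677709977876
tray_three 0.57 [275.9, 207.8, 367.7, 280.1] 4442 ((319.92694091796875, 243.06536865234375), (60.60470199584961, 77.18109130859375), 74.74488067626953)
   pts [(0.63, array([244., 318.])), (0.45, array([240., 146.]))]
tray_two 0.93 [117.3, 210.7, 175.0, 270.0] 2942 ((147.20352172851562, 241.4395751953125), (52.59793472290039, 59.36668395996094), 7.4314093589782715)
   pts [(0.87, array([244., 148.]))]
clamp_a 0.83 [214.3, 199.7, 259.2, 211.9] 206 ((236.16021728515625, 205.46429443359375), (9.202781677246094, 41.99274826049805), 86.90594482421875)
clamp_a 0.73 [214.2, 239.1, 256.8, 250.0] 262 ((235.24461364746094, 243.596923828125), (44.04319381713867, 11.149474143981934), 3.1798300743103027)
clamp_a 0.67 [276.8, 207.5, 367.1, 280.4] 4242 ((319.4716796875, 243.65097045898438), (58.927677154541016, 74.44941711425781), 74.05460357666016)
   pts [(0.81, array([203., 233.])), (0.72, array([247., 236.]))]
block_small 0.66 [431.1, 231.5, 466.2, 256.5] 
[... 2437 characters left out ...]
15.615386009216309), 22.61986541748047)
   pts [(0.82, array([189., 237.])), (0.7, array([149., 333.])), (0.68, array([127., 317.]))]
block_medium 0.72 [211.5, 209.0, 240.3, 245.7] 668 ((227.37112426757812, 226.66494750976562), (20.30692481994629, 36.653995513916016), 23.96249008178711)
   pts [(0.66, array([231., 230.]))]
block_large 0.82 [168.2, 306.6, 220.7, 358.1] 1573 ((194.20962524414062, 330.8087158203125), (29.52957534790039, 59.02766799926758), 28.1785888671875)
   pts [(0.71, array([336., 193.]))]
tape_measure 0.91 [196.3, 263.3, 226.3, 296.2] 659 ((208.70004272460938, 276.1000061035156), (21.0190372467041, 37.11872863769531), 26.56505012512207)
   pts [(0.61, array([279., 214.]))]
```

View pics/top0.png

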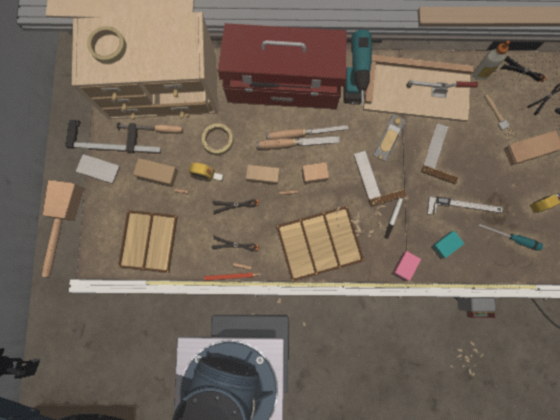

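View pics/side0.png

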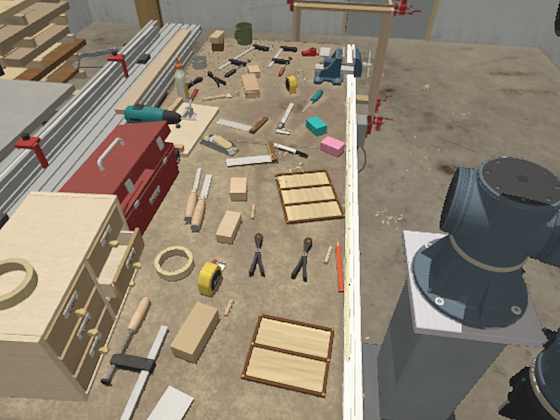

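The top picture shows the three-bay tray at (319,243) and the two-bay tray at (148,241). The clamps are at (235,205) and (235,244).

Look-alikes:
- **Small block:** plain wood at (316,173). Pink (407,266) and turquoise (449,244) are not wanted.
- **Medium block:** (262,174).
- **Large block:** (155,172), which stays where it is.
- **Tape measure:** (206,171). There is another yellow thing at (545,203), out of reach.

Next I fit the poses from both cameras and check them in one overlay crop.

```bash
cat > fit.py <<'E'
from h import *
from scipy.optimize import minimize
DIM={"tray_three":(.180,.233,.010),"tray_two":(.180,.158,.010),"block_small":(.05,.075,.034),"block_medium":(.045,.1,.03),"block_large":(.055,.12,.04),"tape_measure":(.032,.072,.064),"clamp":(.041,.144,.02)}
def corners(n,q,z0=0):
    a,b,h=DIM[n]; R=np.array([[np.cos(q[2]),-np.sin(q[2])],[np.sin(q[2]),np.cos(q[2])]])
    off=np.array([0,.015]) if n=="tape_measure" else 0
    B=(np.array([[-a,-b],[a,-b],[a,b],[-a,b]])/2+off)@R.T+np.array(q[:2])
    return [np.r_[c,z] for z in(z0,z0+h) for c in B]
def sil(p,n,q,z0=0,s=4):
    pts=np.array([proj(p,c) for c in corners(n,q,z0)])
    hull=cv2.convexHull(((pts+.5)*s).astype(np.float32)); m=np.zeros((420*s,560*s),np.uint8)
    cv2.fillConvexPoly(m,np.round(hull).astype(np.int32),1); return cv2.resize(m.astype(np.float32),(560,420),interpolation=cv2.INTER_AREA)
def fit(obs,n,q0,z0=0):
    def cost(q):
        c=0
        for p,m in obs:
            s=sil(p,n,q,z0); c+=1-np.minimum(s,m).sum()/np.maximum(s,m).sum()
        return c
    best=None
    for yaw in np.deg2rad(np.arange(-90,90,15)) if len(q0)<3 else [q0[2]]:
        q=[*q0[:2],yaw]; c=cost(q)
        if best is None or c<best[0]: best=(c,q)
    q=np.array(best[1]); sx=np.vstack([q,q+[.012,0,0],q+[0,.012,0],q+[0,0,.2]])
    r=minimize(cost,q,method="Nelder-Mead",options=dict(initial_simplex=sx,xatol=1e-4,fatol=1e-4,maxiter=150)); return r.x,r.fun/len(obs)
def find(p,t,uv):
    rs=[r["region"] for r in nets.regions_of(p,t)]
    rs=[m for m in rs if np.linalg.norm(np.argwhere(m).mean(0)[::-1]-uv)<12]
    return rs[0].astype(np.float32) if rs else None
E
cat > run1.py <<'E'
from fit import *
P=[imaging.capture("top"),imaging.capture("side")]
G={"tray_three":[(319,243),(309,196)],"tray_two":[(148,241),(289,354)],"block_small":[(316,173),(237,190)],"block_medium":[(262,174),(227,227)],"block_large":[(155,172),(194,331)],"tape_measure":[(206,171),(209,276)],"clamp_a":[(235,205),(255,255)],"clamp_b":[(235,244),(302,258)]}
V=[cv2.resize(p["pixels"],None,fx=3,fy=3,interpolation=cv2.INTER_CUBIC) for p in P]
for t,g in G.items():
    n="clamp" if "clamp" in t else t
    M=[find(p,t,u) for p,u in zip(P,g)]
    pts=np.array([ray(p,u,DIM[n][2]/2) for p,u in zip(P,g)]);q0=pts.mean(0)
    out=[]
    for sel in([0],[1],[0,1]):
        o=[(P[i],M[i]) for i in sel if M[i] is not None]
        if o: q,c=fit(o,n,q0); out.append([*q[:2].round(4),round(np.rad2deg(q[2]),1),round(c,2)])
        else: out.append(None)
    print(t,out,pts.round(3).tolist())
    for v,p in zip(V,P):
        pr=np.array([proj(p,c) for c in corners(n,q)])
        for k in(pr[:4],pr[4:]): cv2.polylines(v,[np.round((k+.5)*3).astype(int)],True,(0,255,0) if k is pr[:4] else (255,0,255),1)
cv2.imwrite("pics/o_top.png",V[0][460:860,330:1110]);cv2.imwrite("pics/o_side.png",V[1][500:1090,420:1080])
E
python3 run1.py
```

```text
tray_three [[np.float64(0.4404), np.float64(-0.2676), np.float64(16.7), np.float64(0.02)], [np.float64(0.4416), np.float64(-0.2689), np.float64(16.0), np.float64(0.04)], [np.float64(0.441), np.float64(-0.268), np.float64(16.2), np.float64(0.03)]] [[0.44, -0.266], [0.435, -0.264]]
tray_two [[np.float64(0.4406), np.float64(0.2673), np.float64(-5.3), np.float64(0.02)], [np.float64(0.4403), np.float64(0.2653), np.float64(-5.2), np.float64(0.03)], [np.float64(0.4405), np.float64(0.2662), np.float64(-5.3), np.float64(0.03)]] [[0.44, 0.266], [0.44, 0.268]]
block_small [[np.float64(0.6611), np.float64(-0.2517), np.float64(5.2), np.float64(0.1)], [np.float64(0.6648), np.float64(-0.2502), np.float64(11.3), np.float64(0.13)], [np.float64(0.662), np.float64(-0.2505), np.float64(9.0), np.float64(0.13)]] [[0.661, -0.256], [0.663, -0.247]]
block_medium [[np.float64(0.6555), np.float64(-0.0855), np.float64(-5.5), np.float64(0.06)], [np.float64(0.6573), np.float64(-0.0875), np.float64(-2.3), np.float64(0.1)], [np.float64(0.656), np.float64(-0.0857), np.float64(-6.2), np.float64(0.09)]] [[0.657, -0.08
[... 440 characters left out ...]
loat64(-13.8), np.float64(0.15)], [np.float64(0.6565), np.float64(0.0885), np.float64(-12.7), np.float64(0.21)]] [[0.66, 0.09], [0.661, 0.104]]
clamp_a [[np.float64(0.5617), np.float64(-0.0036), np.float64(11.9), np.float64(0.54)], [np.float64(0.5613), np.float64(-0.0029), np.float64(9.9), np.float64(0.46)], [np.float64(0.5593), np.float64(-0.0044), np.float64(8.8), np.float64(0.5)]] [[0.557, -0.002], [0.562, 0.003]]
clamp_b [[np.float64(0.4337), np.float64(-0.0044), np.float64(-4.1), np.float64(0.64)], [np.float64(0.4357), np.float64(-0.0097), np.float64(-2.6), np.float64(0.52)], [np.float64(0.436), np.float64(-0.0058), np.float64(-2.0), np.float64(0.58)]] [[0.434, -0.006], [0.435, -0.004]]
```

View pics/o_top.png

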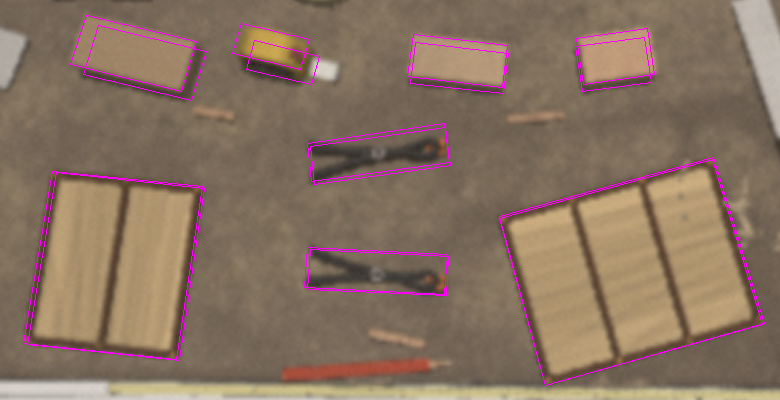

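View pics/o_side.png

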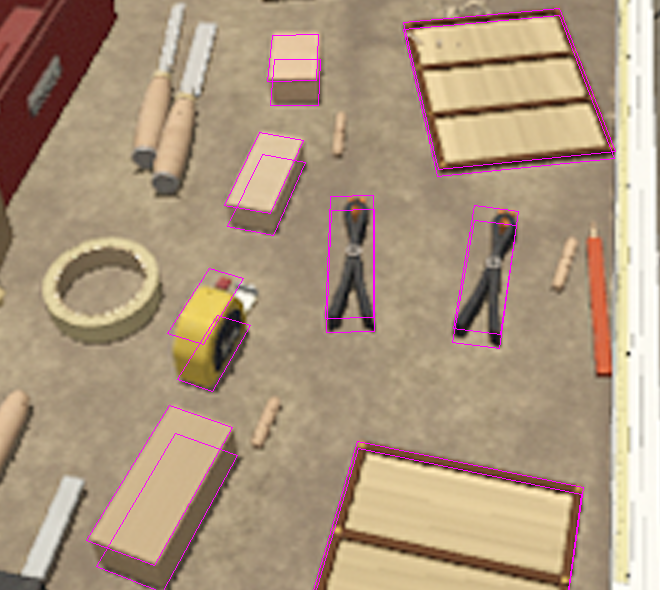

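Both overlays fit well: the small block, medium block, tape, both clamps and the two trays all line up. I'll write a move calculator next.

```bash
cat > go.py <<'E'
import sys
from h import *
# go.py x y z closing_dir_deg : turn about tool z first, then shift in tool axes
def go(x,y,z,a):
    o=robot.get_obs();R=np.array(o["tcp_rot"]);p=np.array(o["tcp_pos"])
    d=R.T@(np.array([x,y,z])-p); cur=np.rad2deg(np.arctan2(R[1,1],R[0,1]))
    q=np.array(o["joint_pos"])
    print("t",round(o["t"],2),"pos",p.round(4),"ydir",round(cur,1),"tilt",np.rad2deg(np.arccos(-R[2,2])).round(2),"q",q.round(0),"gap",round(o["finger_gap"],4),"F",np.round(o["wrist_force"],1))
    rad=lambda:np.rad2deg(np.arctan2(y,x))-np.rad2deg(np.arctan2(p[1],p[0]))
    for k in(0,180,-180):
        w=(a+k-cur+540)%360-180 if k==0 else (a+180-cur+540)%360-180
        if k==-180: break
        w=-np.deg2rad(w) # tool z down
        c,s=np.cos(w),np.sin(w); Rz=np.array([[c,-s,0],[s,c,0],[0,0,1]])
        print(f"wz {w:.3f} rad ({np.rad2deg(w):.0f}), then shift cm",(Rz.T@d*100).round(2), "world shift",(R@d*100).round(1),"q6 est change", np.rad2deg(w).round(0),rad().round(0))
if __name__=="__main__": go(*map(float,sys.argv[1:]))
E
python3 go.py 0.662 -0.2505 0.13 8; python3 -c "
from h import *;print(np.round(robot.get_obs()['tcp_rot'],3))"
```

```text
t 2.4 pos [0.1284 0.4832 0.2483] ydir 75.1 tilt 0.0 q [75. 12. -2. 76.  0. 90.] gap 0.0853 F [ 0.4 -0.7  0.3]
wz 1.171 rad (67), then shift cm [-80.08  42.63  11.83] world shift [ 53.4 -73.4 -11.8] q6 est change 67.0 -96.0
wz -1.970 rad (-113), then shift cm [ 80.08 -42.63  11.83] world shift [ 53.4 -73.4 -11.8] q6 est change -113.0 -96.0
[[-0.966  0.257 -0.   ]
 [ 0.257  0.966 -0.   ]
 [ 0.    -0.    -1.   ]]
```

>>> {"op": "servo_tool", "data": {"moves": [[[0, 0, 0, 0, 0, 0.12, 7], [0, 0, 0, 0, 0, 0.12, 7], [0, 0, 0, 0, 0, 0.12, 7], [0, 0, 0, 0, 0, 0.12, 7], [0, 0, 0, 0, 0, 0.12, 7]]], "grip_force": 40}}

```text
t: 2.82
tcp_pos: [0.1284, 0.4832, 0.2483]
tcp_rot: [[-0.648, 0.762, -0.0], [0.762, 0.648, 0.0], [0.0, 0.0, -1.0]]
wrist_force: [-1.0, -0.5, -0.2]
finger_gap: 0.0697
finger_force: 0.0
```

>>> {"op": "servo_tool", "data": {"moves": [[[0, 0, 0, 0, 0, 0.12, 7], [0, 0, 0, 0, 0, 0.12, 7], [0, 0, 0, 0, 0, 0.12, 7], [0, 0, 0, 0, 0, 0.12, 7], [0, 0, 0, 0, 0, 0.12, 7]]]}}

```text
t: 3.23
tcp_pos: [0.1284, 0.4832, 0.2483]
tcp_rot: [[-0.105, 0.994, -0.0], [0.994, 0.105, -0.0], [-0.0, -0.0, -1.0]]
wrist_force: [0.1, 1.2, -0.5]
finger_gap: 0.0698
finger_force: 0.0
```

>>> {"op": "servo_tool", "data": {"moves": [[[0, 0, 0, 0, 0, 0.09, 7], [0, 0, 0, 0, 0, 0.09, 7], [0, 0, 0, 0, 0, 0, 7]]]}}

```text
t: 3.48
tcp_pos: [0.1284, 0.4832, 0.2483]
tcp_rot: [[0.073, 0.997, -0.0], [0.997, -0.073, -0.0], [-0.0, -0.0, -1.0]]
wrist_force: [-0.4, -0.1, -0.4]
finger_gap: 0.0698
finger_force: 0.0
```

```bash
python3 go.py 0.435 -0.006 0.12 -4
```

```text
t 3.48 pos [0.1284 0.4832 0.2483] ydir -4.2 tilt 0.0 q [ 75.  12.  -2.  76.   0. 169.] gap 0.0698 F [-0.4 -0.1 -0.4]
wz -0.004 rad (-0), then shift cm [-46.66  34.    12.83] world shift [ 30.7 -48.9 -12.8] q6 est change -0.0 -76.0
wz 3.138 rad (180), then shift cm [ 46.66 -34.    12.83] world shift [ 30.7 -48.9 -12.8] q6 est change 180.0 -76.0
```

>>> {"op": "servo_tool", "data": {"moves": [[[-3.1, 2.27, 0.5, 0, 0, 0, 7], [-3.1, 2.27, 0.5, 0, 0, 0, 7], [-3.1, 2.27, 0.5, 0, 0, 0, 7], [-3.1, 2.27, 0.5, 0, 0, 0, 7], [-3.1, 2.27, 0.5, 0, 0, 0, 7]]]}}

```text
t: 3.9
tcp_pos: [0.2314, 0.3192, 0.2231]
tcp_rot: [[0.065, 0.998, 0.0], [0.998, -0.065, 0.0], [0.0, 0.0, -1.0]]
wrist_force: [0.5, 1.4, 0.8]
finger_gap: 0.07
finger_force: 0.0
```

>>> {"op": "servo_tool", "data": {"moves": [[[-3.1, 2.27, 0.5, 0, 0, 0, 7], [-3.1, 2.27, 0.5, 0, 0, 0, 7], [-3.1, 2.27, 0.5, 0, 0, 0, 7], [-3.1, 2.27, 0.5, 0, 0, 0, 7], [-3.1, 2.27, 0.5, 0, 0, 0, 7]]]}}

```text
t: 4.32
tcp_pos: [0.3341, 0.1565, 0.1983]
tcp_rot: [[0.065, 0.998, 0.001], [0.998, -0.065, 0.0], [0.0, 0.001, -1.0]]
wrist_force: [0.7, 0.5, -0.7]
finger_gap: 0.0702
finger_force: 0.0
```

>>> {"op": "servo_tool", "data": {"moves": [[[-3.1, 2.27, 0.5, 0, 0, 0, 7], [-3.1, 2.27, 0.5, 0, 0, 0, 7], [-3.1, 2.27, 0.5, 0, 0, 0, 7], [-3.1, 2.27, 0.5, 0, 0, 0, 7], [-3.1, 2.27, 0.5, 0, 0, 0, 7]]]}}

```text
t: 4.73
tcp_pos: [0.4368, -0.0062, 0.1732]
tcp_rot: [[0.066, 0.998, 0.001], [0.998, -0.066, 0.0], [0.0, 0.001, -1.0]]
wrist_force: [0.7, 1.1, 0.7]
finger_gap: 0.0698
finger_force: 0.0
```

```bash
python3 go.py 0.435 -0.006 0.02 -4
```

```text
t 4.73 pos [ 0.4368 -0.0062  0.1732] ydir -3.8 tilt 0.03 q [ -1.   6. -20.  64.   0.  93.] gap 0.0698 F [0.7 1.1 0.7]
wz 0.004 rad (0), then shift cm [ 1.000e-02 -1.900e-01  1.532e+01] world shift [ -0.2   0.  -15.3] q6 est change 0.0 0.0
wz -3.138 rad (-180), then shift cm [-1.000e-02  1.900e-01  1.532e+01] world shift [ -0.2   0.  -15.3] q6 est change -180.0 0.0
```

>>> {"op": "servo_tool", "data": {"moves": [[[0, -0.1, 3.5, 0, 0, 0, 7], [0, -0.1, 3.5, 0, 0, 0, 7], [0, 0, 3.5, 0, 0, 0, 7], [0, 0, 3, 0, 0, 0, 7], [0, 0, 1.8, 0, 0, 0, 7]]]}}

```text
t: 5.15
tcp_pos: [0.4325, -0.0042, 0.0176]
tcp_rot: [[0.066, 0.998, -0.003], [0.998, -0.066, 0.0], [-0.0, -0.003, -1.0]]
wrist_force: [-0.9, 0.4, 0.2]
finger_gap: 0.0705
finger_force: 0.0
```

>>> {"op": "servo_tool", "data": {"moves": [[[0, 0, 0, 0, 0, 0, 2], [0, 0, 0, 0, 0, 0, 2], [0, 0, 0, 0, 0, 0, 2], [0, 0, 0, 0, 0, 0, 2], [0, 0, 0, 0, 0, 0, 2]]]}}

```text
t: 5.57
tcp_pos: [0.4352, -0.004, 0.0218]
tcp_rot: [[0.068, 0.998, 0.002], [0.998, -0.068, -0.0], [0.0, 0.002, -1.0]]
wrist_force: [-2.8, -0.0, 10.9]
finger_gap: 0.0317
finger_force: 40.4
```

>>> {"op": "servo_tool", "data": {"moves": [[[0, 0, 0, 0, 0, 0, 2], [0, 0, 0, 0, 0, 0, 2], [0, 0, 0, 0, 0, 0, 2]]]}}

```text
t: 5.82
tcp_pos: [0.4352, -0.004, 0.0218]
tcp_rot: [[0.068, 0.998, 0.003], [0.998, -0.068, -0.0], [0.0, 0.002, -1.0]]
wrist_force: [-2.6, 0.1, 9.9]
finger_gap: 0.032
finger_force: 40.4
```

```bash
python3 - <<'E'
from h import *
a=imaging.capture("top");b=imaging.capture("side")
A=cv2.resize(a["pixels"][195:285,190:290],None,fx=4,fy=4);B=cv2.resize(b["pixels"][205:295,220:320],None,fx=4,fy=4)
cv2.imwrite("pics/g1.png",np.hstack([A,B]))
E
python3 go.py 0.437 0.2287 0.024 84.7
```

```text
t 5.92 pos [ 0.4352 -0.004   0.0218] ydir -3.9 tilt 0.14 q [ -1.  15. -34.  41.   0.  93.] gap 0.032 F [-3.3 -0.4 10.9]
wz -1.547 rad (-89), then shift cm [ 1.97 23.19 -0.22] world shift [ 0.2 23.3  0.2] q6 est change -89.0 28.0
wz 1.595 rad (91), then shift cm [ -1.97 -23.19  -0.22] world shift [ 0.2 23.3  0.2] q6 est change 91.0 28.0
```

View pics/g1.png

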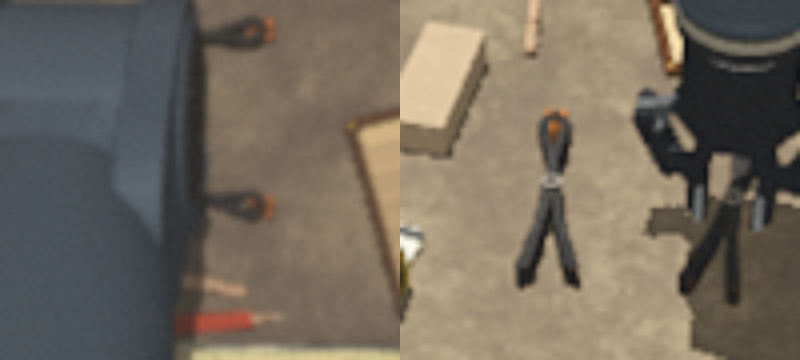

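The crop shows the fingers either side of the clamp's grey band, and the fingertips touch the bench. I'll regrip a little higher so the tips clear the tray lips.

>>> {"op": "servo_tool", "data": {"moves": [[[0, 0, -0.2, 0, 0, 0, 4.5], [0, 0, -0.3, 0, 0, 0, 4.5], [0, 0, -0.25, 0, 0, 0, 4.5], [0, 0, 0, 0, 0, 0, 2], [0, 0, 0, 0, 0, 0, 2]]]}}

```text
t: 6.33
tcp_pos: [0.4345, -0.004, 0.0287]
tcp_rot: [[0.069, 0.998, 0.001], [0.998, -0.069, 0.0], [0.0, 0.001, -1.0]]
wrist_force: [-7.6, 0.1, 23.5]
finger_gap: 0.0312
finger_force: 37.4
```

>>> {"op": "servo_tool", "data": {"moves": [[[0, 0, 0, 0, 0, 0, 2], [0, 0, 0, 0, 0, 0, 2], [0, 0, 0, 0, 0, 0, 2], [0, 0, 0, 0, 0, 0, 2]]]}}

```text
t: 6.67
tcp_pos: [0.4344, -0.004, 0.0287]
tcp_rot: [[0.069, 0.998, 0.001], [0.998, -0.069, 0.0], [0.0, 0.001, -1.0]]
wrist_force: [-7.6, 0.5, 23.8]
finger_gap: 0.0311
finger_force: 37.4
```

>>> {"op": "servo_tool", "data": {"moves": [[[0, 0, -2, 0, 0, 0, 2], [0, 0, -3, 0, 0, 0, 2], [0, 0, -3, 0, 0, 0, 2], [0, 0, 0, 0, 0, 0, 2]]]}}

```text
t: 7.0
tcp_pos: [0.4366, -0.0041, 0.1126]
tcp_rot: [[0.069, 0.998, 0.006], [0.998, -0.069, -0.0], [0.0, 0.006, -1.0]]
wrist_force: [2.9, -0.3, -0.1]
finger_gap: 0.0312
finger_force: 39.8
```

```bash
python3 go.py 0.437 0.2287 0.024 84.7
```

```text
t 7.0 pos [ 0.4366 -0.0041  0.1126] ydir -3.9 tilt 0.36 q [ -1.   9. -26.  54.  -0.  93.] gap 0.0312 F [ 2.9 -0.3 -0.1]
wz -1.547 rad (-89), then shift cm [ 2.16 23.18  8.85] world shift [ 0.  23.3 -8.9] q6 est change -89.0 28.0
wz 1.594 rad (91), then shift cm [ -2.16 -23.18   8.85] world shift [ 0.  23.3 -8.9] q6 est change 91.0 28.0
```

>>> {"op": "servo_tool", "data": {"moves": [[[0, 0, 0, 0, 0, -0.119, 2], [0, 0, 0, 0, 0, -0.119, 2], [0, 0, 0, 0, 0, -0.119, 2], [0, 0, 0, 0, 0, -0.119, 2], [0, 0, 0, 0, 0, -0.119, 2]]]}}

```text
t: 7.42
tcp_pos: [0.434, -0.004, 0.1076]
tcp_rot: [[-0.507, 0.862, -0.0], [0.862, 0.507, -0.0], [0.0, -0.0, -1.0]]
wrist_force: [0.6, -0.1, -0.9]
finger_gap: 0.0312
finger_force: 39.8
```

>>> {"op": "servo_tool", "data": {"moves": [[[0, 0, 0, 0, 0, -0.119, 2], [0, 0, 0, 0, 0, -0.119, 2], [0, 0, 0, 0, 0, -0.119, 2], [0, 0, 0, 0, 0, -0.119, 2], [0, 0, 0, 0, 0, -0.119, 2]]]}}

```text
t: 7.83
tcp_pos: [0.4339, -0.004, 0.1076]
tcp_rot: [[-0.903, 0.429, -0.0], [0.429, 0.903, -0.0], [0.0, -0.0, -1.0]]
wrist_force: [1.0, -0.7, -1.4]
finger_gap: 0.0312
finger_force: 39.9
```

>>> {"op": "servo_tool", "data": {"moves": [[[0, 0, 0, 0, 0, -0.119, 2], [0, 0, 0, 0, 0, -0.119, 2], [0, 0, 0, 0, 0, -0.119, 2], [0.3, 3.3, 0, 0, 0, 0, 2], [0.3, 3.3, 0, 0, 0, 0, 2]]]}}

```text
t: 8.25
tcp_pos: [0.4342, 0.0621, 0.1077]
tcp_rot: [[-0.996, 0.094, 0.0], [0.094, 0.996, -0.0], [-0.0, -0.0, -1.0]]
wrist_force: [1.4, -0.4, 0.1]
finger_gap: 0.0311
finger_force: 39.9
```

>>> {"op": "servo_tool", "data": {"moves": [[[0.3, 3.3, 0, 0, 0, 0, 2], [0.3, 3.3, 0, 0, 0, 0, 2], [0.3, 3.3, 0, 0, 0, 0, 2], [0.3, 3.3, 0, 0, 0, 0, 2], [0.3, 3.3, 0, 0, 0, 0, 2]]]}}

```text
t: 8.67
tcp_pos: [0.4341, 0.2296, 0.1076]
tcp_rot: [[-0.996, 0.092, -0.0], [0.092, 0.996, -0.0], [0.0, -0.0, -1.0]]
wrist_force: [1.2, 0.1, -0.6]
finger_gap: 0.0315
finger_force: 39.9
```

```bash
python3 go.py 0.437 0.2287 0.034 84.7;python3 - <<'E'
from h import *
b=imaging.capture("side")
cv2.imwrite("pics/g2.png",cv2.resize(b["pixels"][240:420,160:400],None,fx=3,fy=3))
E
```

```text
t 8.67 pos [0.4341 0.2296 0.1076] ydir 84.7 tilt 0.01 q [ 28.  15. -19.  56.  -0.  33.] gap 0.0315 F [ 1.2  0.1 -0.6]
wz -0.000 rad (-0), then shift cm [-0.3  -0.06  7.36] world shift [ 0.3 -0.1 -7.4] q6 est change -0.0 -0.0
wz 3.141 rad (180), then shift cm [0.3  0.06 7.36] world shift [ 0.3 -0.1 -7.4] q6 est change 180.0 -0.0
```

View pics/g2.png

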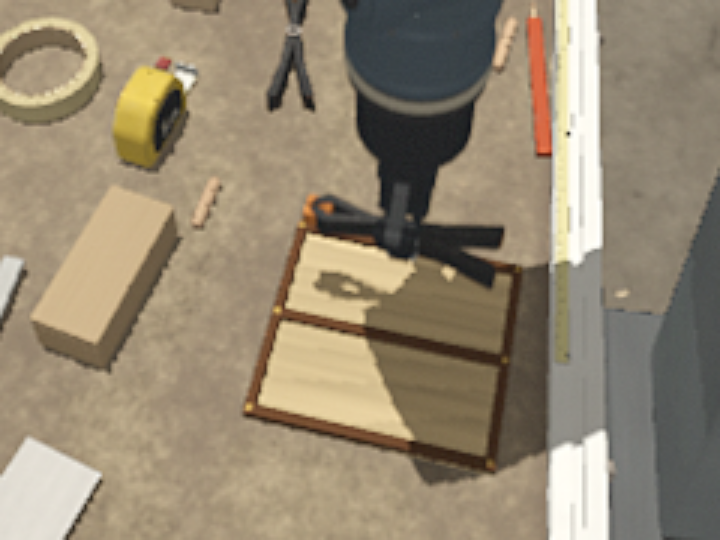

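The clamp is held level over the nearer bay, with its middle near (400,235) in the crop. Now I lower it and release.

>>> {"op": "servo_tool", "data": {"moves": [[[-0.3, -0.06, 2.5, 0, 0, 0, 2], [0, 0, 2.5, 0, 0, 0, 2], [0, 0, 1.5, 0, 0, 0, 2], [0, 0, 0.9, 0, 0, 0, 2], [0, 0, 0, 0, 0, 0, 2]]]}}

```text
t: 9.13
tcp_pos: [0.437, 0.2266, 0.0324]
tcp_rot: [[-0.996, 0.093, -0.001], [0.093, 0.996, -0.001], [0.001, -0.001, -1.0]]
wrist_force: [-0.4, -0.8, -1.1]
finger_gap: 0.031
finger_force: 40.3
```

>>> {"op": "servo_tool", "data": {"moves": [[[0, 0, 0, 0, 0, 0, 2], [0, 0, 0, 0, 0, 0, 4.2], [0, 0, 0, 0, 0, 0, 4.2], [0, 0, 0, 0, 0, 0, 4.2], [0, 0, 0, 0, 0, 0, 4.2]]]}}

```text
t: 9.55
tcp_pos: [0.4377, 0.2272, 0.0342]
tcp_rot: [[-0.996, 0.093, 0.001], [0.093, 0.996, 0.0], [-0.001, 0.0, -1.0]]
wrist_force: [-0.1, -0.0, -0.1]
finger_gap: 0.0421
finger_force: 0.0
```

>>> {"op": "servo_tool", "data": {"moves": [[[0, 0, -2, 0, 0, 0, 4.2], [0, 0, -3, 0, 0, 0, 7], [0, 0, -3.5, 0, 0, 0, 7], [0, 0, -3.5, 0, 0, 0, 7], [0, 0, 0, 0, 0, 0, 7]]]}}

```text
t: 9.97
tcp_pos: [0.44, 0.2283, 0.1602]
tcp_rot: [[-0.996, 0.093, 0.008], [0.093, 0.996, 0.004], [-0.007, 0.005, -1.0]]
wrist_force: [0.7, 0.8, 1.2]
finger_gap: 0.0699
finger_force: 0.0
```

```bash
python3 go.py 0.660 0.103 0.15 -12.7
```

```text
t 9.97 pos [0.44   0.2283 0.1602] ydir 84.7 tilt 0.49 q [ 27.  13. -14.  63.   0.  33.] gap 0.0699 F [0.7 0.8 1.2]
wz 1.700 rad (97), then shift cm [-7.4  24.21  1.13] world shift [ 22.  -12.5  -1. ] q6 est change 97.0 -19.0
wz -1.442 rad (-83), then shift cm [  7.4  -24.21   1.13] world shift [ 22.  -12.5  -1. ] q6 est change -83.0 -19.0
```

>>> {"op": "servo_tool", "data": {"moves": [[[0, 0, 0, 0, 0, 0.1214, 7], [0, 0, 0, 0, 0, 0.1214, 7], [0, 0, 0, 0, 0, 0.1214, 7], [0, 0, 0, 0, 0, 0.1214, 7], [0, 0, 0, 0, 0, 0.1214, 7]]]}}

```text
t: 10.38
tcp_pos: [0.4375, 0.2271, 0.154]
tcp_rot: [[-0.761, 0.649, 0.0], [0.649, 0.761, 0.0], [-0.0, 0.0, -1.0]]
wrist_force: [-1.1, -0.9, -1.1]
finger_gap: 0.07
finger_force: 0.0
```

>>> {"op": "servo_tool", "data": {"moves": [[[0, 0, 0, 0, 0, 0.1214, 7], [0, 0, 0, 0, 0, 0.1214, 7], [0, 0, 0, 0, 0, 0.1214, 7], [0, 0, 0, 0, 0, 0.1214, 7], [0, 0, 0, 0, 0, 0.1214, 7]]]}}

```text
t: 10.8
tcp_pos: [0.4375, 0.2271, 0.154]
tcp_rot: [[-0.255, 0.967, 0.0], [0.967, 0.255, 0.0], [0.0, 0.0, -1.0]]
wrist_force: [0.5, 0.2, 0.6]
finger_gap: 0.0699
finger_force: 0.0
```

>>> {"op": "servo_tool", "data": {"moves": [[[0, 0, 0, 0, 0, 0.1214, 7], [0, 0, 0, 0, 0, 0.1214, 7], [0, 0, 0, 0, 0, 0.1214, 7], [0, 0, 0, 0, 0, 0.1214, 7], [-1.06, 3.46, 0, 0, 0, 0, 7]]]}}

```text
t: 11.22
tcp_pos: [0.4661, 0.2109, 0.1542]
tcp_rot: [[0.228, 0.974, -0.001], [0.974, -0.228, 0.001], [0.001, -0.001, -1.0]]
wrist_force: [1.4, 0.4, 1.1]
finger_gap: 0.0699
finger_force: 0.0
```

>>> {"op": "servo_tool", "data": {"moves": [[[-1.06, 3.46, 0, 0, 0, 0, 7], [-1.06, 3.46, 0, 0, 0, 0, 7], [-1.06, 3.46, 0, 0, 0, 0, 7], [-1.06, 3.46, 0, 0, 0, 0, 7], [-1.06, 3.46, 0, 0, 0, 0, 7]]]}}

```text
t: 11.63
tcp_pos: [0.6274, 0.1182, 0.1539]
tcp_rot: [[0.22, 0.976, 0.0], [0.976, -0.22, 0.0], [0.0, 0.0, -1.0]]
wrist_force: [1.2, 1.0, 0.3]
finger_gap: 0.0702
finger_force: 0.0
```

>>> {"op": "servo_tool", "data": {"moves": [[[-1.04, 3.46, 0, 0, 0, 0, 7], [0, 0, 0, 0, 0, 0, 7]]]}}

```text
t: 11.8
tcp_pos: [0.6615, 0.0981, 0.1525]
tcp_rot: [[0.223, 0.975, 0.001], [0.975, -0.223, -0.001], [-0.001, 0.001, -1.0]]
wrist_force: [1.0, 0.3, -1.2]
finger_gap: 0.0698
finger_force: 0.0
```

```bash
python3 go.py 0.660 0.103 0.038 -12.7; python3 - <<'E'
from h import *
a=imaging.capture("top");b=imaging.capture("side")
cv2.imwrite("pics/g3.png",np.hstack([cv2.resize(a["pixels"][140:290,100:230],None,fx=3,fy=3),cv2.resize(b["pixels"][250:400,150:280],None,fx=3,fy=3)]))
E
```

```text
t 11.8 pos [0.6615 0.0981 0.1525] ydir -12.9 tilt 0.07 q [  8.  34.  17.  73.  -0. 111.] gap 0.0698 F [ 1.   0.3 -1.2]
wz -0.003 rad (-0), then shift cm [ 0.45 -0.27 11.45] world shift [ -0.2   0.5 -11.5] q6 est change -0.0 0.0
wz 3.138 rad (180), then shift cm [-0.45  0.27 11.45] world shift [ -0.2   0.5 -11.5] q6 est change 180.0 0.0
```

View pics/g3.png

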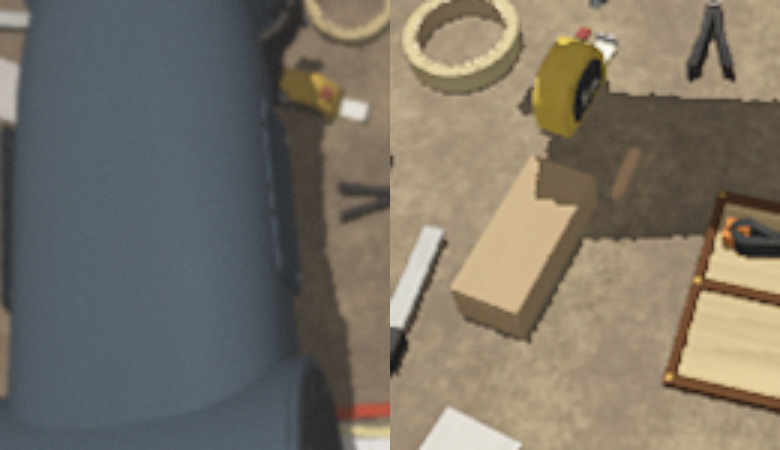

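The side crop shows the tape at about (570,85), clear of the large block, and the first clamp lying in its bay at (745,235). I go down on the tape now.

>>> {"op": "servo_tool", "data": {"moves": [[[0.4, -0.2, 2.5, 0, 0, 0, 7], [0, 0, 3.2, 0, 0, 0, 7], [0, 0, 3, 0, 0, 0, 7], [0, 0, 2, 0, 0, 0, 7], [0, 0, 0.5, 0, 0, 0, 7]]]}}

```text
t: 12.32
tcp_pos: [0.6535, 0.1065, 0.0386]
tcp_rot: [[0.219, 0.976, -0.005], [0.976, -0.219, -0.001], [-0.002, -0.005, -1.0]]
wrist_force: [-0.8, -0.5, -0.6]
finger_gap: 0.07
finger_force: 0.0
```

>>> {"op": "servo_tool", "data": {"moves": [[[0, 0, 0, 0, 0, 0, 2], [0, 0, 0, 0, 0, 0, 2], [0, 0, 0, 0, 0, 0, 2], [0, 0, 0, 0, 0, 0, 2], [0, 0, 0, 0, 0, 0, 2]]]}}

```text
t: 12.73
tcp_pos: [0.6577, 0.1063, 0.0441]
tcp_rot: [[0.22, 0.976, 0.003], [0.976, -0.22, 0.001], [0.001, 0.003, -1.0]]
wrist_force: [-1.0, 0.4, 8.4]
finger_gap: 0.0314
finger_force: 42.9
```

>>> {"op": "servo_tool", "data": {"moves": [[[0, 0, 0, 0, 0, 0, 2], [0, 0, -1, 0, 0, 0, 2], [0, 0, -2, 0, 0, 0, 2], [0, 0, -3, 0, 0, 0, 2], [0, 0, -3, 0, 0, 0, 2]]]}}

```text
t: 13.15
tcp_pos: [0.6558, 0.1059, 0.1335]
tcp_rot: [[0.22, 0.976, -0.001], [0.976, -0.22, -0.0], [-0.0, -0.001, -1.0]]
wrist_force: [1.3, -0.6, -3.1]
finger_gap: 0.0312
finger_force: 41.5
```

>>> {"op": "servo_tool", "data": {"moves": [[[0, 0, -2, 0, 0, 0, 2], [0, 0, 0, 0, 0, 0, 2]]]}}

```text
t: 13.32
tcp_pos: [0.6585, 0.1063, 0.158]
tcp_rot: [[0.22, 0.976, 0.008], [0.976, -0.22, 0.001], [0.003, 0.007, -1.0]]
wrist_force: [1.3, 0.0, -2.6]
finger_gap: 0.0315
finger_force: 41.5
```

```bash
python3 go.py 0.444 0.303 0.045 84.7
```

```text
t 13.32 pos [0.6585 0.1063 0.158 ] ydir -12.7 tilt 0.44 q [  9.  34.  16.  72.   0. 112.] gap 0.0315 F [ 1.3  0.  -2.6]
wz -1.700 rad (-97), then shift cm [23.26 17.58 11.16] world shift [-21.4  19.7 -11.3] q6 est change -97.0 25.0
wz 1.442 rad (83), then shift cm [-23.26 -17.58  11.16] world shift [-21.4  19.7 -11.3] q6 est change 83.0 25.0
```

>>> {"op": "servo_tool", "data": {"moves": [[[0, 0, 0, 0, 0, -0.1214, 2], [0, 0, 0, 0, 0, -0.1214, 2], [0, 0, 0, 0, 0, -0.1214, 2], [0, 0, 0, 0, 0, -0.1214, 2], [0, 0, 0, 0, 0, -0.1214, 2]]]}}

```text
t: 13.73
tcp_pos: [0.6561, 0.1059, 0.1515]
tcp_rot: [[-0.381, 0.924, -0.001], [0.924, 0.381, -0.0], [0.0, -0.001, -1.0]]
wrist_force: [-1.1, -0.8, -4.0]
finger_gap: 0.0315
finger_force: 41.4
```

>>> {"op": "servo_tool", "data": {"moves": [[[0, 0, 0, 0, 0, -0.1214, 2], [0, 0, 0, 0, 0, -0.1214, 2], [0, 0, 0, 0, 0, -0.1214, 2], [0, 0, 0, 0, 0, -0.1214, 2], [0, 0, 0, 0, 0, -0.1214, 2]]]}}

```text
t: 14.15
tcp_pos: [0.6561, 0.1059, 0.1515]
tcp_rot: [[-0.841, 0.542, -0.001], [0.542, 0.841, -0.0], [0.001, -0.0, -1.0]]
wrist_force: [-0.2, -0.2, -3.8]
finger_gap: 0.0313
finger_force: 41.4
```

>>> {"op": "servo_tool", "data": {"moves": [[[0, 0, 0, 0, 0, -0.1214, 2], [0, 0, 0, 0, 0, -0.1214, 2], [0, 0, 0, 0, 0, -0.1214, 2], [0, 0, 0, 0, 0, -0.1214, 2], [3.1, 2.2, 0, 0, 0, 0, 2]]]}}

```text
t: 14.57
tcp_pos: [0.6301, 0.1277, 0.1507]
tcp_rot: [[-0.996, 0.086, 0.001], [0.086, 0.996, -0.001], [-0.001, -0.001, -1.0]]
wrist_force: [2.3, 1.4, -3.9]
finger_gap: 0.0316
finger_force: 41.7
```

>>> {"op": "servo_tool", "data": {"moves": [[[3.1, 2.2, 0, 0, 0, 0, 2], [3.1, 2.2, 0, 0, 0, 0, 2], [3.1, 2.2, 0, 0, 0, 0, 2], [3.1, 2.2, 0, 0, 0, 0, 2], [3.1, 2.2, 0, 0, 0, 0, 2]]]}}

```text
t: 14.98
tcp_pos: [0.4816, 0.2553, 0.1517]
tcp_rot: [[-0.996, 0.093, -0.0], [0.093, 0.996, -0.0], [0.0, -0.0, -1.0]]
wrist_force: [-0.2, 1.6, -3.2]
finger_gap: 0.0313
finger_force: 41.7
```

>>> {"op": "servo_tool", "data": {"moves": [[[3.1, 2.2, 0, 0, 0, 0, 2], [3.1, 2.2, 0, 0, 0, 0, 2], [0, 0, 0, 0, 0, 0, 2]]]}}

```text
t: 15.23
tcp_pos: [0.4212, 0.3073, 0.1518]
tcp_rot: [[-0.996, 0.088, -0.002], [0.088, 0.996, 0.001], [0.002, 0.001, -1.0]]
wrist_force: [0.3, 0.5, -3.1]
finger_gap: 0.0314
finger_force: 41.8
```

```bash
python3 go.py 0.427 0.3045 0.047 84.7
```

```text
t 15.23 pos [0.4212 0.3073 0.1518] ydir 84.9 tilt 0.12 q [ 36.  17. -10.  63.   0.  41.] gap 0.0314 F [ 0.3  0.5 -3.1]
wz 0.004 rad (0), then shift cm [-0.63 -0.23 10.48] world shift [  0.6  -0.3 -10.5] q6 est change 0.0 -1.0
wz -3.138 rad (-180), then shift cm [ 0.63  0.23 10.48] world shift [  0.6  -0.3 -10.5] q6 est change -180.0 -1.0
```

>>> {"op": "servo_tool", "data": {"moves": [[[-0.5, -0.2, 2.5, 0, 0, 0, 2], [0, 0, 3, 0, 0, 0, 2], [0, 0, 2.5, 0, 0, 0, 2], [0, 0, 1.5, 0, 0, 0, 2], [0, 0, 1, 0, 0, 0, 2]]]}}

```text
t: 15.65
tcp_pos: [0.4301, 0.3013, 0.0459]
tcp_rot: [[-0.996, 0.093, -0.001], [0.093, 0.996, -0.001], [0.001, -0.001, -1.0]]
wrist_force: [-15.9, -20.8, 78.9]
finger_gap: 0.0316
finger_force: 56.8
```

>>> {"op": "servo_tool", "data": {"moves": [[[0, 0, 0, 0, 0, 0, 2], [0, 0, 0, 0, 0, 0, 2], [0, 0, 0, 0, 0, 0, 2]]]}}

```text
t: 15.9
tcp_pos: [0.4307, 0.3018, 0.0471]
tcp_rot: [[-0.996, 0.093, 0.0], [0.093, 0.996, 0.0], [-0.0, 0.0, -1.0]]
wrist_force: [0.8, -1.8, -3.4]
finger_gap: 0.0312
finger_force: 46.9
```

```bash
python3 go.py 0.427 0.3045 0.0465 84.7;  python3 - <<'E'
from h import *
b=imaging.capture("side")
cv2.imwrite("pics/g4.png",cv2.resize(b["pixels"][260:420,200:360],None,fx=3.5,fy=3.5))
E
```

```text
t 15.9 pos [0.4307 0.3018 0.0471] ydir 84.7 tilt 0.02 q [ 35.  22. -19.  49.   0.  40.] gap 0.0312 F [ 0.8 -1.8 -3.4]
wz -0.000 rad (-0), then shift cm [0.4  0.24 0.06] world shift [-0.4  0.3 -0.1] q6 est change -0.0 0.0
wz 3.141 rad (180), then shift cm [-0.4  -0.24  0.06] world shift [-0.4  0.3 -0.1] q6 est change 180.0 0.0
```

View pics/g4.png

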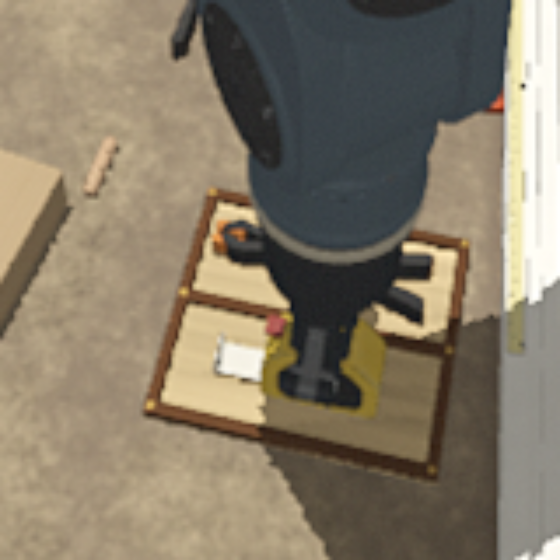

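The tape stands in the outer bay. The landing was hard (79 N), so I'll slow the last centimetre of later placements. Releasing now.

>>> {"op": "servo_tool", "data": {"moves": [[[0, 0, 0, 0, 0, 0, 4.2], [0, 0, 0, 0, 0, 0, 4.2], [0, 0, 0, 0, 0, 0, 4.2], [0, 0, -1, 0, 0, 0, 4.2], [0, 0, -2, 0, 0, 0, 4.2]]]}}

```text
t: 16.37
tcp_pos: [0.4295, 0.301, 0.076]
tcp_rot: [[-0.996, 0.093, -0.003], [0.093, 0.996, -0.002], [0.003, -0.002, -1.0]]
wrist_force: [0.3, -0.3, -0.3]
finger_gap: 0.0417
finger_force: 0.0
```

>>> {"op": "servo_tool", "data": {"moves": [[[0, 0, -3, 0, 0, 0, 4.2], [0, 0, -3, 0, 0, 0, 5], [0, 0, -3, 0, 0, 0, 7], [0, 0, 0, 0, 0, 0, 7]]]}}

```text
t: 16.7
tcp_pos: [0.4326, 0.3031, 0.1732]
tcp_rot: [[-0.996, 0.093, 0.007], [0.093, 0.996, 0.005], [-0.006, 0.005, -1.0]]
wrist_force: [1.3, -0.0, 0.4]
finger_gap: 0.07
finger_force: 0.0
```

```bash
python3 go.py 0.560 -0.0045 0.14 7
```

```text
t 16.7 pos [0.4326 0.3031 0.1732] ydir 84.7 tilt 0.46 q [35. 17. -7. 66.  0. 40.] gap 0.07 F [ 1.3 -0.   0.4]
wz 1.356 rad (78), then shift cm [-32.1    8.87   3.26] world shift [ 12.7 -30.8  -3.3] q6 est change 78.0 -35.0
wz -1.786 rad (-102), then shift cm [32.1  -8.87  3.26] world shift [ 12.7 -30.8  -3.3] q6 est change -102.0 -35.0
```

>>> {"op": "servo_tool", "data": {"moves": [[[0, 0, 0, 0, 0, 0.113, 7], [0, 0, 0, 0, 0, 0.113, 7], [0, 0, 0, 0, 0, 0.113, 7], [0, 0, 0, 0, 0, 0.113, 7], [0, 0, 0, 0, 0, 0.113, 7]]]}}

```text
t: 17.12
tcp_pos: [0.4306, 0.3018, 0.1675]
tcp_rot: [[-0.788, 0.616, 0.001], [0.616, 0.788, 0.0], [-0.0, 0.001, -1.0]]
wrist_force: [-0.1, 0.2, 0.3]
finger_gap: 0.0705
finger_force: 0.0
```

>>> {"op": "servo_tool", "data": {"moves": [[[0, 0, 0, 0, 0, 0.113, 7], [0, 0, 0, 0, 0, 0.113, 7], [0, 0, 0, 0, 0, 0.113, 7], [0, 0, 0, 0, 0, 0.113, 7], [0, 0, 0, 0, 0, 0.113, 7]]]}}

```text
t: 17.53
tcp_pos: [0.4307, 0.3018, 0.1675]
tcp_rot: [[-0.336, 0.942, 0.001], [0.942, 0.336, 0.0], [0.0, 0.001, -1.0]]
wrist_force: [0.1, 0.3, -0.2]
finger_gap: 0.07
finger_force: 0.0
```

>>> {"op": "servo_tool", "data": {"moves": [[[0, 0, 0, 0, 0, 0.113, 7], [0, 0, 0, 0, 0, 0.113, 7], [-3.57, 0.98, 0, 0, 0, 0, 7], [-3.57, 0.98, 0, 0, 0, 0, 7], [-3.57, 0.98, 0, 0, 0, 0, 7]]]}}

```text
t: 17.95
tcp_pos: [0.473, 0.1981, 0.1675]
tcp_rot: [[-0.123, 0.992, 0.001], [0.992, 0.123, 0.0], [0.0, 0.001, -1.0]]
wrist_force: [0.6, 0.5, -0.1]
finger_gap: 0.07
finger_force: 0.0
```

>>> {"op": "servo_tool", "data": {"moves": [[[-3.57, 0.98, 0, 0, 0, 0, 7], [-3.57, 0.98, 0, 0, 0, 0, 7], [-3.57, 0.98, 0, 0, 0, 0, 7], [-3.57, 0.98, 0, 0, 0, 0, 7], [-3.57, 0.98, 0, 0, 0, 0, 7]]]}}

```text
t: 18.37
tcp_pos: [0.5436, 0.026, 0.1676]
tcp_rot: [[-0.122, 0.993, 0.001], [0.993, 0.122, 0.0], [-0.0, 0.001, -1.0]]
wrist_force: [0.6, 0.4, -0.4]
finger_gap: 0.0701
finger_force: 0.0
```

>>> {"op": "servo_tool", "data": {"moves": [[[-3.57, 0.98, 0, 0, 0, 0, 7], [0, 0, 0, 0, 0, 0, 7], [0, 0, 0, 0, 0, 0, 7]]]}}

```text
t: 18.62
tcp_pos: [0.5577, -0.0081, 0.1671]
tcp_rot: [[-0.119, 0.993, 0.0], [0.993, 0.119, -0.0], [-0.0, 0.0, -1.0]]
wrist_force: [0.6, 1.1, 0.2]
finger_gap: 0.0704
finger_force: 0.0
```

```bash
python3 go.py 0.560 -0.0045 0.0275 7
```

```text
t 18.62 pos [ 0.5577 -0.0081  0.1671] ydir 6.8 tilt 0.02 q [-1. 20. -3. 67. -0. 82.] gap 0.0704 F [0.6 1.1 0.2]
wz -0.003 rad (-0), then shift cm [ 0.33  0.27 13.96] world shift [  0.2   0.4 -14. ] q6 est change -0.0 0.0
wz 3.138 rad (180), then shift cm [-0.33 -0.27 13.96] world shift [  0.2   0.4 -14. ] q6 est change 180.0 0.0
```

>>> {"op": "servo_tool", "data": {"moves": [[[0.33, 0.27, 3, 0, 0, 0, 6], [0, 0, 3.5, 0, 0, 0, 6], [0, 0, 3.5, 0, 0, 0, 6], [0, 0, 2.5, 0, 0, 0, 6], [0, 0, 1, 0, 0, 0, 6]]]}}

```text
t: 19.03
tcp_pos: [0.5572, -0.0017, 0.0289]
tcp_rot: [[-0.123, 0.992, -0.004], [0.992, 0.123, 0.0], [0.001, -0.004, -1.0]]
wrist_force: [-0.3, -0.3, -0.5]
finger_gap: 0.0602
finger_force: 0.0
```

>>> {"op": "servo_tool", "data": {"moves": [[[0, 0, 0.5, 0, 0, 0, 5], [0, 0, 0, 0, 0, 0, 2], [0, 0, 0, 0, 0, 0, 2], [0, 0, 0, 0, 0, 0, 2], [0, 0, 0, 0, 0, 0, 2]]]}}

```text
t: 19.45
tcp_pos: [0.5605, -0.0028, 0.0282]
tcp_rot: [[-0.122, 0.993, 0.002], [0.993, 0.122, -0.0], [-0.0, 0.002, -1.0]]
wrist_force: [1.1, 0.1, 1.7]
finger_gap: 0.0312
finger_force: 39.9
```

>>> {"op": "servo_tool", "data": {"moves": [[[0, 0, 0, 0, 0, 0, 2], [0, 0, -2, 0, 0, 0, 2], [0, 0, -3, 0, 0, 0, 2], [0, 0, -3, 0, 0, 0, 2], [0, 0, 0, 0, 0, 0, 2]]]}}

```text
t: 19.87
tcp_pos: [0.5624, -0.0029, 0.1128]
tcp_rot: [[-0.122, 0.993, 0.008], [0.993, 0.122, -0.0], [-0.001, 0.008, -1.0]]
wrist_force: [0.9, 0.4, 0.4]
finger_gap: 0.0309
finger_force: 40.0
```

```bash
python3 go.py 0.420 -0.196 0.033 -73.8
```

```text
t 19.87 pos [ 0.5624 -0.0029  0.1128] ydir 7.0 tilt 0.45 q [-0. 23. -8. 59. -0. 83.] gap 0.0309 F [0.9 0.4 0.4]
wz 1.410 rad (81), then shift cm [-19.12  14.55   7.87] world shift [-14.2 -19.3  -8. ] q6 est change 81.0 -25.0
wz -1.732 rad (-99), then shift cm [ 19.12 -14.55   7.87] world shift [-14.2 -19.3  -8. ] q6 est change -99.0 -25.0
```

>>> {"op": "servo_tool", "data": {"moves": [[[0, 0, 0, 0, 0, 0.1175, 2], [0, 0, 0, 0, 0, 0.1175, 2], [0, 0, 0, 0, 0, 0.1175, 2], [0, 0, 0, 0, 0, 0.1175, 2], [0, 0, 0, 0, 0, 0.1175, 2]]]}}

```text
t: 20.28
tcp_pos: [0.5597, -0.0029, 0.107]
tcp_rot: [[0.454, 0.891, 0.001], [0.891, -0.454, -0.0], [0.0, 0.0, -1.0]]
wrist_force: [-0.0, -0.2, -1.1]
finger_gap: 0.0311
finger_force: 39.9
```

>>> {"op": "servo_tool", "data": {"moves": [[[0, 0, 0, 0, 0, 0.1175, 2], [0, 0, 0, 0, 0, 0.1175, 2], [0, 0, 0, 0, 0, 0.1175, 2], [0, 0, 0, 0, 0, 0.1175, 2], [0, 0, 0, 0, 0, 0.1175, 2]]]}}

```text
t: 20.7
tcp_pos: [0.5597, -0.0029, 0.107]
tcp_rot: [[0.872, 0.49, 0.001], [0.49, -0.872, 0.0], [0.0, 0.0, -1.0]]
wrist_force: [-0.7, -0.0, -0.6]
finger_gap: 0.0311
finger_force: 39.9
```

>>> {"op": "servo_tool", "data": {"moves": [[[0, 0, 0, 0, 0, 0.1175, 2], [0, 0, 0, 0, 0, 0.1175, 2], [-3.17, 2.4, 0, 0, 0, 0, 2], [-3.17, 2.4, 0, 0, 0, 0, 2], [-3.17, 2.4, 0, 0, 0, 0, 2]]]}}

```text
t: 21.12
tcp_pos: [0.4875, -0.0992, 0.1068]
tcp_rot: [[0.96, 0.28, 0.0], [0.28, -0.96, -0.0], [0.0, 0.0, -1.0]]
wrist_force: [0.6, -1.5, -0.1]
finger_gap: 0.0312
finger_force: 40.0
```

>>> {"op": "servo_tool", "data": {"moves": [[[-3.17, 2.4, 0, 0, 0, 0, 2], [-3.17, 2.4, 0, 0, 0, 0, 2], [-3.17, 2.4, 0, 0, 0, 0, 2], [0, 0, 0, 0, 0, 0, 2], [0, 0, 0, 0, 0, 0, 2]]]}}

```text
t: 21.53
tcp_pos: [0.4162, -0.1958, 0.1072]
tcp_rot: [[0.961, 0.275, 0.001], [0.275, -0.961, -0.0], [0.001, 0.001, -1.0]]
wrist_force: [0.8, -0.4, -1.0]
finger_gap: 0.031
finger_force: 40.0
```

>>> {"op": "servo_tool", "data": {"moves": [[[0, 0, 0, 0, 0, 0, 2], [0, 0, 0, 0, 0, 0, 2]]]}}

```text
t: 21.7
tcp_pos: [0.4178, -0.1936, 0.1069]
tcp_rot: [[0.96, 0.28, 0.001], [0.28, -0.96, 0.0], [0.0, 0.0, -1.0]]
wrist_force: [0.4, -0.1, -1.3]
finger_gap: 0.0309
finger_force: 40.0
```

```bash
python3 go.py 0.420 -0.196 0.033 -73.8;python3 - <<'E'
from h import *
b=imaging.capture("side")
cv2.imwrite("pics/g5.png",cv2.resize(b["pixels"][110:250,200:380],None,fx=3.5,fy=3.5))
E
```

```text
t 21.7 pos [ 0.4178 -0.1936  0.1069] ydir -73.7 tilt 0.03 q [-25.  12. -23.  55.   0. 139.] gap 0.0309 F [ 0.4 -0.1 -1.3]
wz 0.001 rad (0), then shift cm [0.14 0.29 7.39] world shift [ 0.2 -0.2 -7.4] q6 est change 0.0 -0.0
wz -3.141 rad (-180), then shift cm [-0.14 -0.29  7.39] world shift [ 0.2 -0.2 -7.4] q6 est change -180.0 -0.0
```

View pics/g5.png

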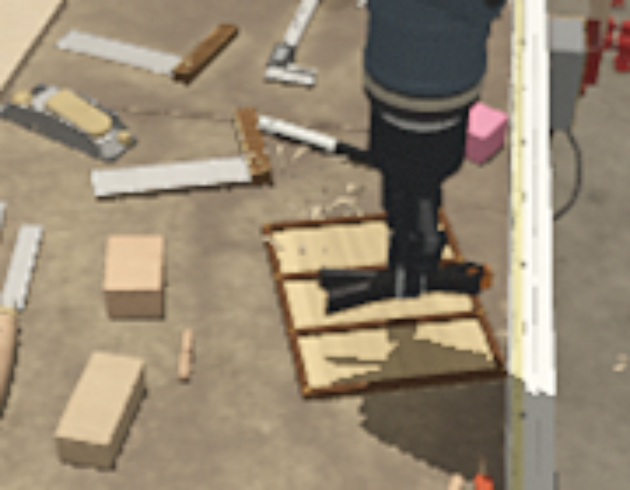

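The clamp is held level above the nearest bay of the three-bay tray, with its shadow in that bay around (400,350). Now I lower it.

>>> {"op": "servo_tool", "data": {"moves": [[[0.1, 0.27, 2.5, 0, 0, 0, 2], [0, 0, 2.5, 0, 0, 0, 2], [0, 0, 1.3, 0, 0, 0, 2], [0, 0, 0.7, 0, 0, 0, 2], [0, 0, 0.4, 0, 0, 0, 2]]]}}

```text
t: 22.17
tcp_pos: [0.4188, -0.1956, 0.032]
tcp_rot: [[0.96, 0.28, -0.001], [0.28, -0.96, 0.001], [-0.001, -0.001, -1.0]]
wrist_force: [-7.3, 5.5, 36.6]
finger_gap: 0.0311
finger_force: 44.6
```

>>> {"op": "servo_tool", "data": {"moves": [[[0, 0, 0, 0, 0, 0, 2], [0, 0, 0, 0, 0, 0, 2], [0, 0, 0, 0, 0, 0, 4.2], [0, 0, 0, 0, 0, 0, 4.2], [0, 0, 0, 0, 0, 0, 4.2]]]}}

```text
t: 22.58
tcp_pos: [0.4192, -0.1966, 0.0332]
tcp_rot: [[0.96, 0.279, 0.001], [0.279, -0.96, -0.0], [0.001, 0.001, -1.0]]
wrist_force: [0.3, -0.4, 0.6]
finger_gap: 0.0418
finger_force: 0.0
```

>>> {"op": "servo_tool", "data": {"moves": [[[0, 0, 0, 0, 0, 0, 4.2], [0, 0, -2, 0, 0, 0, 4.2], [0, 0, -3, 0, 0, 0, 5], [0, 0, -3.5, 0, 0, 0, 7], [0, 0, -3.5, 0, 0, 0, 7.5]]]}}

```text
t: 23.0
tcp_pos: [0.4182, -0.1963, 0.1542]
tcp_rot: [[0.96, 0.279, -0.001], [0.279, -0.96, 0.0], [-0.001, -0.001, -1.0]]
wrist_force: [1.8, -0.6, -0.5]
finger_gap: 0.0725
finger_force: 0.0
```

```bash
python3 go.py 0.662 -0.251 0.14 8
```

```text
t 23.0 pos [ 0.4182 -0.1963  0.1542] ydir -73.8 tilt 0.05 q [-25.  10. -18.  62.   0. 139.] gap 0.0725 F [ 1.8 -0.6 -0.5]
wz -1.428 rad (-82), then shift cm [-8.81 23.38  1.4 ] world shift [24.4 -5.5 -1.4] q6 est change -82.0 4.0
wz 1.714 rad (98), then shift cm [  8.81 -23.38   1.4 ] world shift [24.4 -5.5 -1.4] q6 est change 98.0 4.0
```

>>> {"op": "servo_tool", "data": {"moves": [[[0, 0, 0, 0, 0, -0.119, 7.8], [0, 0, 0, 0, 0, -0.119, 7.8], [0, 0, 0, 0, 0, -0.119, 7.8], [0, 0, 0, 0, 0, -0.119, 7.8], [0, 0, 0, 0, 0, -0.119, 7.8]]]}}

```text
t: 23.42
tcp_pos: [0.4188, -0.1965, 0.153]
tcp_rot: [[0.634, 0.773, 0.0], [0.773, -0.634, -0.0], [0.0, 0.0, -1.0]]
wrist_force: [0.3, -0.5, -0.2]
finger_gap: 0.078
finger_force: 0.0
```

>>> {"op": "servo_tool", "data": {"moves": [[[0, 0, 0, 0, 0, -0.119, 7.8], [0, 0, 0, 0, 0, -0.119, 7.8], [0, 0, 0, 0, 0, -0.119, 7.8], [0, 0, 0, 0, 0, -0.119, 7.8], [0, 0, 0, 0, 0, -0.119, 7.8]]]}}

```text
t: 23.83
tcp_pos: [0.4188, -0.1965, 0.1529]
tcp_rot: [[0.092, 0.996, 0.0], [0.996, -0.092, -0.0], [-0.0, 0.0, -1.0]]
wrist_force: [-0.5, 1.0, -0.5]
finger_gap: 0.0782
finger_force: 0.0
```

>>> {"op": "servo_tool", "data": {"moves": [[[0, 0, 0, 0, 0, -0.119, 7.8], [0, 0, 0, 0, 0, -0.119, 7.8], [-1.26, 3.34, 0, 0, 0, 0, 7.8], [-1.26, 3.34, 0, 0, 0, 0, 7.8], [-1.26, 3.34, 0, 0, 0, 0, 7.8]]]}}

```text
t: 24.25
tcp_pos: [0.5245, -0.2202, 0.1532]
tcp_rot: [[-0.139, 0.99, 0.001], [0.99, 0.139, -0.0], [-0.0, 0.001, -1.0]]
wrist_force: [0.4, -0.4, 1.1]
finger_gap: 0.0773
finger_force: 0.0
```

>>> {"op": "servo_tool", "data": {"moves": [[[-1.26, 3.34, 0, 0, 0, 0, 7.8], [-1.26, 3.34, 0, 0, 0, 0, 7.8], [-1.26, 3.34, 0, 0, 0, 0, 7.8], [-1.26, 3.34, 0, 0, 0, 0, 7.8], [0, 0, 0, 0, 0, 0, 7.8]]]}}

```text
t: 24.67
tcp_pos: [0.6653, -0.2516, 0.1503]
tcp_rot: [[-0.14, 0.99, 0.0], [0.99, 0.14, 0.0], [-0.0, 0.0, -1.0]]
wrist_force: [-0.2, 0.5, -0.7]
finger_gap: 0.0779
finger_force: 0.0
```

>>> {"op": "servo_tool", "data": {"moves": [[[0, 0, 0, 0, 0, 0, 7.8], [0, 0, 0, 0, 0, 0, 7.8], [0, 0, 0, 0, 0, 0, 7.8]]]}}

```text
t: 24.92
tcp_pos: [0.6597, -0.2507, 0.1533]
tcp_rot: [[-0.139, 0.99, -0.0], [0.99, 0.139, 0.0], [0.0, -0.0, -1.0]]
wrist_force: [1.0, 0.0, -0.1]
finger_gap: 0.078
finger_force: 0.0
```

```bash
python3 go.py 0.662 -0.251 0.029 8;python3 - <<'E'
from fit import *
b=imaging.capture("side"); print(nets.regions_of(b,"block_small")[0]["extent"])
v=cv2.resize(b["pixels"],None,fx=4,fy=4)
pr=np.array([proj(b,c) for c in corners("block_small",[.662,-.251,np.deg2rad(8)])])
for k in(pr[:4],pr[4:]): cv2.polylines(v,[np.round((k+.5)*4).astype(int)],True,(255,0,255),1)
cv2.imwrite("pics/g6.png",v[400:1000,760:1440])
E
```

```text
t 24.92 pos [ 0.6597 -0.2507  0.1533] ydir 8.0 tilt 0.01 q [-21.  39.  26.  76.  -0.  61.] gap 0.078 F [ 1.   0.  -0.1]
wz 0.000 rad (0), then shift cm [-0.06  0.22 12.43] world shift [  0.2  -0.  -12.4] q6 est change 0.0 0.0
wz -3.141 rad (-180), then shift cm [ 0.06 -0.22 12.43] world shift [  0.2  -0.  -12.4] q6 est change -180.0 0.0
[304.9, 115.5, 325.5, 135.4]
```

View pics/g6.png

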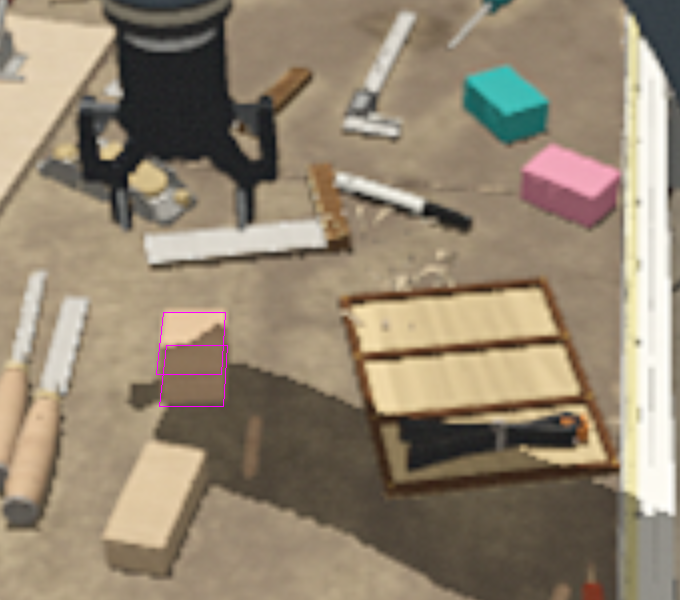

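The wooden small block lies under the gripper at (193,360), with the outline matching it, and the second clamp lies well inside its bay at (495,437). Descending to grip.

>>> {"op": "servo_tool", "data": {"moves": [[[0, 0.2, 3, 0, 0, 0, 7.8], [0, 0, 3.5, 0, 0, 0, 7.8], [0, 0, 3, 0, 0, 0, 7.8], [0, 0, 1.5, 0, 0, 0, 7.8], [0, 0, 0.9, 0, 0, 0, 7.8]]]}}

```text
t: 25.43
tcp_pos: [0.6608, -0.25, 0.032]
tcp_rot: [[-0.139, 0.99, -0.003], [0.99, 0.139, 0.001], [0.001, -0.002, -1.0]]
wrist_force: [-0.0, 0.8, -0.2]
finger_gap: 0.0782
finger_force: 0.0
```

>>> {"op": "servo_tool", "data": {"moves": [[[0, 0, 0.5, 0, 0, 0, 7.8], [0, 0, 0, 0, 0, 0, 4], [0, 0, 0, 0, 0, 0, 4], [0, 0, 0, 0, 0, 0, 4], [0, 0, 0, 0, 0, 0, 4]]]}}

```text
t: 25.85
tcp_pos: [0.6635, -0.2509, 0.0307]
tcp_rot: [[-0.139, 0.99, 0.002], [0.99, 0.139, -0.001], [-0.001, 0.002, -1.0]]
wrist_force: [-0.1, 0.4, 6.8]
finger_gap: 0.0489
finger_force: 42.9
```

>>> {"op": "servo_tool", "data": {"moves": [[[0, 0, 0, 0, 0, 0, 4], [0, 0, -2, 0, 0, 0, 4], [0, 0, -3, 0, 0, 0, 4], [0, 0, -3, 0, 0, 0, 4], [0, 0, 0, 0, 0, 0, 4]]]}}

```text
t: 26.27
tcp_pos: [0.6653, -0.2516, 0.1164]
tcp_rot: [[-0.14, 0.99, 0.009], [0.99, 0.14, -0.003], [-0.005, 0.008, -1.0]]
wrist_force: [1.8, -0.3, 0.6]
finger_gap: 0.0491
finger_force: 42.0
```

```bash
python3 go.py 0.462 -0.340 0.036 -73.8
```

```text
t 26.27 pos [ 0.6653 -0.2516  0.1164] ydir 8.0 tilt 0.53 q [-21.  40.  22.  71.  -0.  61.] gap 0.0491 F [ 1.8 -0.3  0.6]
wz 1.428 rad (82), then shift cm [-22.05   2.78   7.89] world shift [-20.3  -8.8  -8. ] q6 est change 82.0 -16.0
wz -1.714 rad (-98), then shift cm [22.05 -2.78  7.89] world shift [-20.3  -8.8  -8. ] q6 est change -98.0 -16.0
```

>>> {"op": "servo_tool", "data": {"moves": [[[0, 0, 0, 0, 0, 0.119, 4], [0, 0, 0, 0, 0, 0.119, 4], [0, 0, 0, 0, 0, 0.119, 4], [0, 0, 0, 0, 0, 0.119, 4], [0, 0, 0, 0, 0, 0.119, 4]]]}}

```text
t: 26.68
tcp_pos: [0.6629, -0.2506, 0.1097]
tcp_rot: [[0.445, 0.896, 0.001], [0.896, -0.445, -0.0], [0.0, 0.001, -1.0]]
wrist_force: [0.3, 0.9, -0.2]
finger_gap: 0.0496
finger_force: 41.9
```

>>> {"op": "servo_tool", "data": {"moves": [[[0, 0, 0, 0, 0, 0.119, 4], [0, 0, 0, 0, 0, 0.119, 4], [0, 0, 0, 0, 0, 0.119, 4], [0, 0, 0, 0, 0, 0.119, 4], [0, 0, 0, 0, 0, 0.119, 4]]]}}

```text
t: 27.1
tcp_pos: [0.6629, -0.2506, 0.1097]
tcp_rot: [[0.87, 0.492, 0.001], [0.492, -0.87, -0.0], [0.001, 0.001, -1.0]]
wrist_force: [-0.2, 0.2, -1.0]
finger_gap: 0.0493
finger_force: 41.9
```

>>> {"op": "servo_tool", "data": {"moves": [[[0, 0, 0, 0, 0, 0.119, 4], [0, 0, 0, 0, 0, 0.119, 4], [-3.63, 0.46, 0, 0, 0, 0, 4], [-3.63, 0.46, 0, 0, 0, 0, 4], [-3.63, 0.46, 0, 0, 0, 0, 4]]]}}

```text
t: 27.52
tcp_pos: [0.561, -0.2943, 0.1092]
tcp_rot: [[0.96, 0.28, 0.001], [0.28, -0.96, -0.001], [0.001, 0.001, -1.0]]
wrist_force: [0.4, -1.1, -1.1]
finger_gap: 0.049
finger_force: 41.9
```

>>> {"op": "servo_tool", "data": {"moves": [[[-3.63, 0.46, 0, 0, 0, 0, 4], [-3.63, 0.46, 0, 0, 0, 0, 4], [-3.63, 0.46, 0, 0, 0, 0, 4], [0, 0, 0, 0, 0, 0, 4], [0, 0, 0, 0, 0, 0, 4]]]}}

```text
t: 27.93
tcp_pos: [0.4601, -0.3388, 0.11]
tcp_rot: [[0.961, 0.277, 0.001], [0.277, -0.961, -0.001], [0.001, 0.001, -1.0]]
wrist_force: [0.7, -0.0, -1.0]
finger_gap: 0.0493
finger_force: 41.9
```

>>> {"op": "servo_tool", "data": {"moves": [[[0, 0, 0, 0, 0, 0, 4], [0, 0, 0, 0, 0, 0, 4]]]}}

```text
t: 28.1
tcp_pos: [0.4622, -0.3377, 0.1092]
tcp_rot: [[0.96, 0.28, 0.001], [0.28, -0.96, -0.0], [0.001, 0.001, -1.0]]
wrist_force: [-0.6, 0.6, -0.9]
finger_gap: 0.0491
finger_force: 41.9
```

```bash
python3 go.py 0.462 -0.340 0.036 -73.8
```

```text
t 28.1 pos [ 0.4622 -0.3377  0.1092] ydir -73.8 tilt 0.06 q [-36.  24.  -6.  60.   0. 128.] gap 0.0491 F [-0.6  0.6 -0.9]
wz 0.001 rad (0), then shift cm [-0.09  0.22  7.32] world shift [-0.  -0.2 -7.3] q6 est change 0.0 -0.0
wz -3.141 rad (-180), then shift cm [ 0.09 -0.22  7.32] world shift [-0.  -0.2 -7.3] q6 est change -180.0 -0.0
```

>>> {"op": "servo_tool", "data": {"moves": [[[-0.1, 0.22, 2.5, 0, 0, 0, 4], [0, 0, 2.2, 0, 0, 0, 4], [0, 0, 1.2, 0, 0, 0, 4], [0, 0, 0.6, 0, 0, 0, 4], [0, 0, 0.4, 0, 0, 0, 4]]]}}

```text
t: 28.52
tcp_pos: [0.4613, -0.3396, 0.0391]
tcp_rot: [[0.96, 0.28, -0.001], [0.28, -0.96, 0.001], [-0.0, -0.001, -1.0]]
wrist_force: [0.2, -1.1, -1.8]
finger_gap: 0.0492
finger_force: 41.9
```

>>> {"op": "servo_tool", "data": {"moves": [[[0, 0, 0.3, 0, 0, 0, 4], [0, 0, 0.25, 0, 0, 0, 4], [0, 0, 0, 0, 0, 0, 4], [0, 0, 0, 0, 0, 0, 6], [0, 0, 0, 0, 0, 0, 6]]]}}

```text
t: 28.93
tcp_pos: [0.4612, -0.3404, 0.0349]
tcp_rot: [[0.96, 0.279, 0.001], [0.279, -0.96, -0.001], [0.001, 0.001, -1.0]]
wrist_force: [0.4, 0.4, 0.4]
finger_gap: 0.0603
finger_force: 0.0
```

>>> {"op": "servo_tool", "data": {"moves": [[[0, 0, 0, 0, 0, 0, 6], [0, 0, 0, 0, 0, 0, 6], [0, 0, -2, 0, 0, 0, 6], [0, 0, -3, 0, 0, 0, 6], [0, 0, -3.5, 0, 0, 0, 7.5]]]}}

```text
t: 29.35
tcp_pos: [0.4598, -0.3395, 0.1192]
tcp_rot: [[0.96, 0.279, -0.002], [0.279, -0.96, 0.002], [-0.002, -0.002, -1.0]]
wrist_force: [0.1, -0.5, 0.1]
finger_gap: 0.0705
finger_force: 0.0
```

>>> {"op": "servo_tool", "data": {"moves": [[[0, 0, -2, 0, 0, 0, 7.5], [0, 0, 0, 0, 0, 0, 7.5], [0, 0, 0, 0, 0, 0, 7.5]]]}}

```text
t: 29.6
tcp_pos: [0.4614, -0.3407, 0.1404]
tcp_rot: [[0.96, 0.279, 0.002], [0.279, -0.96, -0.001], [0.001, 0.002, -1.0]]
wrist_force: [0.6, 1.1, -0.9]
finger_gap: 0.075
finger_force: 0.0
```

```bash
python3 go.py 0.656 -0.086 0.14 -6
```

```text
t 29.6 pos [ 0.4614 -0.3407  0.1404] ydir -73.8 tilt 0.14 q [-36.  23.  -3.  64.  -0. 127.] gap 0.075 F [ 0.6  1.1 -0.9]
wz -1.183 rad (-68), then shift cm [27.36 16.69  0.04] world shift [19.5 25.5 -0. ] q6 est change -68.0 29.0
wz 1.958 rad (112), then shift cm [-27.36 -16.69   0.04] world shift [19.5 25.5 -0. ] q6 est change 112.0 29.0
```

Now the medium block: 10 turn rows, then 9 shift rows.

>>> {"op": "servo_tool", "data": {"moves": [[[0, 0, 0, 0, 0, -0.1183, 7.5], [0, 0, 0, 0, 0, -0.1183, 7.5], [0, 0, 0, 0, 0, -0.1183, 7.5], [0, 0, 0, 0, 0, -0.1183, 7.5], [0, 0, 0, 0, 0, -0.1183, 7.5]]]}}

```text
t: 30.02
tcp_pos: [0.4602, -0.3398, 0.1379]
tcp_rot: [[0.637, 0.771, -0.002], [0.771, -0.637, 0.001], [-0.0, -0.002, -1.0]]
wrist_force: [0.3, 0.2, 0.1]
finger_gap: 0.0743
finger_force: 0.0
```

>>> {"op": "servo_tool", "data": {"moves": [[[0, 0, 0, 0, 0, -0.1183, 7.5], [0, 0, 0, 0, 0, -0.1183, 7.5], [0, 0, 0, 0, 0, -0.1183, 7.5], [0, 0, 0, 0, 0, -0.1183, 7.5], [0, 0, 0, 0, 0, -0.1183, 7.5]]]}}

```text
t: 30.43
tcp_pos: [0.4601, -0.3397, 0.1378]
tcp_rot: [[0.099, 0.995, -0.002], [0.995, -0.099, 0.001], [0.001, -0.002, -1.0]]
wrist_force: [-0.0, 0.1, 0.1]
finger_gap: 0.0752
finger_force: 0.0
```

>>> {"op": "servo_tool", "data": {"moves": [[[3.04, 1.85, 0, 0, 0, 0, 7.5], [3.04, 1.85, 0, 0, 0, 0, 7.5], [3.04, 1.85, 0, 0, 0, 0, 7.5], [3.04, 1.85, 0, 0, 0, 0, 7.5], [3.04, 1.85, 0, 0, 0, 0, 7.5]]]}}

```text
t: 30.85
tcp_pos: [0.5688, -0.1971, 0.1379]
tcp_rot: [[0.105, 0.994, -0.002], [0.994, -0.105, 0.001], [0.0, -0.002, -1.0]]
wrist_force: [1.0, -0.1, 0.3]
finger_gap: 0.075
finger_force: 0.0
```

>>> {"op": "servo_tool", "data": {"moves": [[[3.04, 1.85, 0, 0, 0, 0, 7.5], [3.04, 1.85, 0, 0, 0, 0, 7.5], [3.04, 1.85, 0, 0, 0, 0, 7.5], [3.04, 1.85, 0, 0, 0, 0, 7.5], [0, 0, 0, 0, 0, 0, 7.5]]]}}

```text
t: 31.27
tcp_pos: [0.6571, -0.0804, 0.1372]
tcp_rot: [[0.1, 0.995, -0.001], [0.995, -0.1, 0.002], [0.001, -0.002, -1.0]]
wrist_force: [1.1, 0.1, -0.6]
finger_gap: 0.0746
finger_force: 0.0
```

>>> {"op": "servo_tool", "data": {"moves": [[[0, 0, 0, 0, 0, 0, 7.5], [0, 0, 0, 0, 0, 0, 7.5], [0, 0, 0, 0, 0, 0, 7.5]]]}}

```text
t: 31.52
tcp_pos: [0.6542, -0.0864, 0.1387]
tcp_rot: [[0.106, 0.994, -0.001], [0.994, -0.106, -0.0], [-0.0, -0.001, -1.0]]
wrist_force: [-0.9, 0.0, 0.2]
finger_gap: 0.0749
finger_force: 0.0
```

```bash
python3 go.py 0.656 -0.086 0.0275 -6;python3 - <<'E'
from fit import *
b=imaging.capture("side")
v=cv2.resize(b["pixels"],None,fx=4,fy=4)
for n,q in(("block_medium",[.656,-.086,np.deg2rad(-6)]),("block_small",[.462,-.34,np.deg2rad(-73.8)])):
  pr=np.array([proj(b,c) for c in corners(n,q,.004 if n=="block_small" else 0)])
  for k in(pr[:4],pr[4:]): cv2.polylines(v,[np.round((k+.5)*4).astype(int)],True,(255,0,255),1)
cv2.imwrite("pics/g7.png",v[560:1060,760:1440])
E
```

```text
t 31.52 pos [ 0.6542 -0.0864  0.1387] ydir -6.1 tilt 0.07 q [-8. 34. 14. 70. -0. 89.] gap 0.0749 F [-0.9  0.   0.2]
wz -0.001 rad (-0), then shift cm [ 0.06  0.19 11.12] world shift [  0.2   0.  -11.1] q6 est change -0.0 0.0
wz 3.140 rad (180), then shift cm [-0.06 -0.19 11.12] world shift [  0.2   0.  -11.1] q6 est change 180.0 0.0
```

View pics/g7.png

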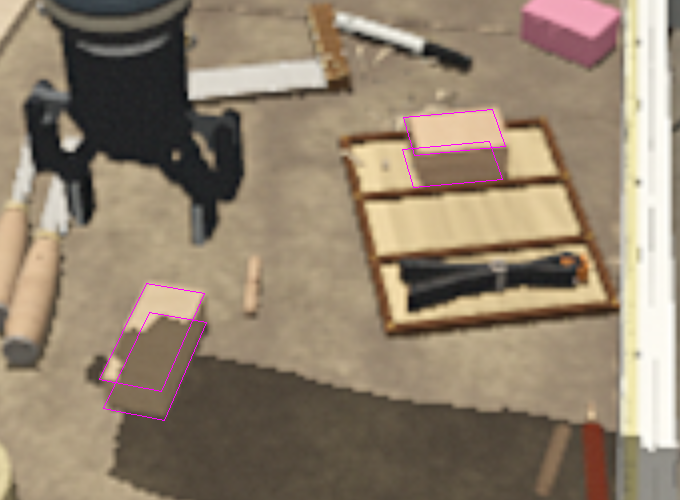

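The small block sits in the far bay at (460,145), matching its outline. The medium block's outline matches too, at (150,350). Gripping it now.

>>> {"op": "servo_tool", "data": {"moves": [[[0, 0.18, 3, 0, 0, 0, 7.5], [0, 0, 3, 0, 0, 0, 7.5], [0, 0, 2.5, 0, 0, 0, 7.5], [0, 0, 1.4, 0, 0, 0, 7.5], [0, 0, 0.8, 0, 0, 0, 7.5]]]}}

```text
t: 31.98
tcp_pos: [0.6551, -0.0866, 0.0302]
tcp_rot: [[0.106, 0.994, -0.003], [0.994, -0.106, 0.0], [0.0, -0.003, -1.0]]
wrist_force: [0.2, 0.4, -0.5]
finger_gap: 0.0746
finger_force: 0.0
```

>>> {"op": "servo_tool", "data": {"moves": [[[0, 0, 0.4, 0, 0, 0, 7.5], [0, 0, 0, 0, 0, 0, 3.5], [0, 0, 0, 0, 0, 0, 3.5], [0, 0, 0, 0, 0, 0, 3.5], [0, 0, 0, 0, 0, 0, 3.5]]]}}

```text
t: 32.4
tcp_pos: [0.6577, -0.086, 0.0299]
tcp_rot: [[0.105, 0.994, 0.002], [0.994, -0.105, -0.0], [-0.0, 0.002, -1.0]]
wrist_force: [-1.5, 0.5, 6.7]
finger_gap: 0.044
finger_force: 42.2
```

>>> {"op": "servo_tool", "data": {"moves": [[[0, 0, 0, 0, 0, 0, 3.5], [0, 0, -2, 0, 0, 0, 3.5], [0, 0, -3, 0, 0, 0, 3.5], [0, 0, -3, 0, 0, 0, 3.5], [0, 0, -1, 0, 0, 0, 3.5]]]}}

```text
t: 32.82
tcp_pos: [0.6586, -0.0859, 0.1235]
tcp_rot: [[0.105, 0.994, 0.006], [0.995, -0.105, -0.001], [-0.0, 0.006, -1.0]]
wrist_force: [0.0, -0.8, -0.3]
finger_gap: 0.0439
finger_force: 41.3
```

>>> {"op": "servo_tool", "data": {"moves": [[[0, 0, 0, 0, 0, 0, 3.5], [0, 0, 0, 0, 0, 0, 3.5]]]}}

```text
t: 32.98
tcp_pos: [0.6572, -0.0857, 0.1186]
tcp_rot: [[0.105, 0.995, 0.001], [0.995, -0.105, -0.0], [-0.0, 0.001, -1.0]]
wrist_force: [-0.5, -0.0, -2.4]
finger_gap: 0.0442
finger_force: 41.3
```

```bash
python3 go.py 0.441 -0.268 0.033 -73.8
```

```text
t 32.98 pos [ 0.6572 -0.0857  0.1186] ydir -6.0 tilt 0.07 q [-7. 34. 12. 68. -0. 89.] gap 0.0442 F [-0.5 -0.  -2.4]
wz 1.183 rad (68), then shift cm [-25.85  11.47   8.54] world shift [-21.6 -18.2  -8.6] q6 est change 68.0 -24.0
wz -1.958 rad (-112), then shift cm [ 25.85 -11.47   8.54] world shift [-21.6 -18.2  -8.6] q6 est change -112.0 -24.0
```

>>> {"op": "servo_tool", "data": {"moves": [[[0, 0, 0, 0, 0, 0.1183, 3.5], [0, 0, 0, 0, 0, 0.1183, 3.5], [0, 0, 0, 0, 0, 0.1183, 3.5], [0, 0, 0, 0, 0, 0.1183, 3.5], [0, 0, 0, 0, 0, 0.1183, 3.5]]]}}

```text
t: 33.4
tcp_pos: [0.6559, -0.0856, 0.1164]
tcp_rot: [[0.646, 0.763, -0.003], [0.763, -0.646, 0.0], [-0.001, -0.002, -1.0]]
wrist_force: [-0.1, -0.5, -0.7]
finger_gap: 0.0438
finger_force: 41.3
```

>>> {"op": "servo_tool", "data": {"moves": [[[0, 0, 0, 0, 0, 0.1183, 3.5], [0, 0, 0, 0, 0, 0.1183, 3.5], [0, 0, 0, 0, 0, 0.1183, 3.5], [0, 0, 0, 0, 0, 0.1183, 3.5], [0, 0, 0, 0, 0, 0.1183, 3.5]]]}}

```text
t: 33.82
tcp_pos: [0.6559, -0.0856, 0.1164]
tcp_rot: [[0.962, 0.273, -0.003], [0.273, -0.962, 0.0], [-0.002, -0.001, -1.0]]
wrist_force: [-1.2, 1.4, -0.4]
finger_gap: 0.0439
finger_force: 41.3
```

>>> {"op": "servo_tool", "data": {"moves": [[[-3.23, 1.43, 0, 0, 0, 0, 3.5], [-3.23, 1.43, 0, 0, 0, 0, 3.5], [-3.23, 1.43, 0, 0, 0, 0, 3.5], [-3.23, 1.43, 0, 0, 0, 0, 3.5], [-3.23, 1.43, 0, 0, 0, 0, 3.5]]]}}

```text
t: 34.23
tcp_pos: [0.5194, -0.1998, 0.1167]
tcp_rot: [[0.96, 0.279, -0.002], [0.279, -0.96, 0.001], [-0.002, -0.001, -1.0]]
wrist_force: [0.6, -1.1, 0.1]
finger_gap: 0.0441
finger_force: 41.3
```

>>> {"op": "servo_tool", "data": {"moves": [[[-3.23, 1.43, 0, 0, 0, 0, 3.5], [-3.23, 1.43, 0, 0, 0, 0, 3.5], [-3.23, 1.43, 0, 0, 0, 0, 3.5], [0, 0, 0, 0, 0, 0, 3.5], [0, 0, 0, 0, 0, 0, 3.5]]]}}

```text
t: 34.65
tcp_pos: [0.4387, -0.2683, 0.1172]
tcp_rot: [[0.961, 0.276, -0.002], [0.276, -0.961, 0.001], [-0.001, -0.001, -1.0]]
wrist_force: [1.5, -0.5, -1.4]
finger_gap: 0.0438
finger_force: 41.3
```

>>> {"op": "servo_tool", "data": {"moves": [[[0, 0, 0, 0, 0, 0, 3.5], [0, 0, 0, 0, 0, 0, 3.5]]]}}

```text
t: 34.82
tcp_pos: [0.4409, -0.267, 0.1177]
tcp_rot: [[0.96, 0.28, -0.001], [0.28, -0.96, 0.001], [-0.0, -0.001, -1.0]]
wrist_force: [0.0, 0.2, -0.6]
finger_gap: 0.0438
finger_force: 41.3
```

```bash
python3 go.py 0.441 -0.268 0.0335 -73.8
```

```text
t 34.82 pos [ 0.4409 -0.267   0.1177] ydir -73.7 tilt 0.05 q [-31.  18. -14.  58.   0. 133.] gap 0.0438 F [ 0.   0.2 -0.6]
wz 0.001 rad (0), then shift cm [-0.02  0.1   8.42] world shift [ 0.  -0.1 -8.4] q6 est change 0.0 -0.0
wz -3.141 rad (-180), then shift cm [ 0.02 -0.1   8.42] world shift [ 0.  -0.1 -8.4] q6 est change -180.0 -0.0
```

>>> {"op": "servo_tool", "data": {"moves": [[[0, 0.1, 2.8, 0, 0, 0, 3.5], [0, 0, 2.6, 0, 0, 0, 3.5], [0, 0, 1.5, 0, 0, 0, 3.5], [0, 0, 0.6, 0, 0, 0, 3.5], [0, 0, 0.4, 0, 0, 0, 3.5]]]}}

```text
t: 35.23
tcp_pos: [0.441, -0.2678, 0.0384]
tcp_rot: [[0.96, 0.28, -0.001], [0.28, -0.96, 0.001], [-0.001, -0.001, -1.0]]
wrist_force: [-0.1, -0.1, -0.4]
finger_gap: 0.044
finger_force: 41.3
```

>>> {"op": "servo_tool", "data": {"moves": [[[0, 0, 0.3, 0, 0, 0, 3.5], [0, 0, 0.25, 0, 0, 0, 3.5], [0, 0, 0, 0, 0, 0, 3.5], [0, 0, 0, 0, 0, 0, 5.4], [0, 0, 0, 0, 0, 0, 5.4]]]}}

```text
t: 35.65
tcp_pos: [0.4413, -0.2689, 0.0345]
tcp_rot: [[0.96, 0.279, 0.001], [0.279, -0.96, -0.001], [0.001, 0.001, -1.0]]
wrist_force: [-0.4, 0.5, 0.3]
finger_gap: 0.0541
finger_force: 0.0
```

>>> {"op": "servo_tool", "data": {"moves": [[[0, 0, 0, 0, 0, 0, 5.4], [0, 0, 0, 0, 0, 0, 5.4], [0, 0, -2, 0, 0, 0, 5.4], [0, 0, -3, 0, 0, 0, 5.4], [0, 0, -3.5, 0, 0, 0, 5.4]]]}}

```text
t: 36.07
tcp_pos: [0.4398, -0.2681, 0.1189]
tcp_rot: [[0.96, 0.279, -0.002], [0.279, -0.96, 0.001], [-0.002, -0.002, -1.0]]
wrist_force: [1.7, -0.8, -0.5]
finger_gap: 0.054
finger_force: 0.0
```

>>> {"op": "servo_tool", "data": {"moves": [[[0, 0, -3.5, 0, 0, 0, 5.4], [-2, -3, 0, 0, 0, 0, 5.4], [-2, -3, 0, 0, 0, 0, 5.4], [-2, -3, 0, 0, 0, 0, 5.4], [-2, -3, 0, 0, 0, 0, 5.4]]]}}

```text
t: 36.48
tcp_pos: [0.3293, -0.1749, 0.1539]
tcp_rot: [[0.96, 0.279, 0.0], [0.279, -0.96, -0.0], [0.0, 0.0, -1.0]]
wrist_force: [0.2, 0.2, 1.2]
finger_gap: 0.0541
finger_force: 0.0
```

>>> {"op": "servo_tool", "data": {"moves": [[[0, -3, 0, 0, 0, 0, 5.4], [0, -3, 0, 0, 0, 0, 5.4], [0, 0, 0, 0, 0, 0, 5.4], [0, 0, 0, 0, 0, 0, 5.4]]]}}

```text
t: 36.82
tcp_pos: [0.3138, -0.1174, 0.1543]
tcp_rot: [[0.96, 0.281, 0.001], [0.281, -0.96, -0.0], [0.001, 0.001, -1.0]]
wrist_force: [-0.1, -0.7, 0.4]
finger_gap: 0.054
finger_force: 0.0
```

```bash
python3 - <<'E'
from fit import *
o=robot.get_obs();print(o["t"],np.round(o["tcp_pos"],3))
a=imaging.capture("top");b=imaging.capture("side")
cv2.imwrite("pics/e.png",np.hstack([cv2.resize(a["pixels"][150:290,100:380],(520,260),interpolation=cv2.INTER_CUBIC),np.zeros((260,10,3),np.uint8)]))
S=cv2.resize(b["pixels"][150:420,160:380],None,fx=2.2,fy=2.2,interpolation=cv2.INTER_CUBIC)
T=cv2.resize(a["pixels"][150:290,100:380],(316,158));S=np.hstack([S,np.zeros((S.shape[0],316,3),np.uint8)]);S[:158,-316:]=T
cv2.imwrite("pics/end.png",S);print(S.shape)
trays={"tray_three":(.441,-.268,16.2),"tray_two":(.4405,.266,-5.3)}
G={"block_small":(.462,-.34,-73.8+0,"tray_three"),"block_medium":(.441,-.268,-73.8,"tray_three"),"block_large":(.6577,.2502,-13.1,None)}
for n,(x,y,w,t) in G.items():
    z=.004 if t else 0;M=find(b,n,proj(b,[x,y,.02]))
    if M is None: print(n,"not found");continue
    q,c=fit([(b,M)],n,[x,y,np.deg2rad(w)],z);s=""
    if t:
        tx,ty,tw=trays[t];r=np.deg2rad(tw);R=np.array([[np.cos(r),np.sin(r)],[-np.sin(r),np.cos(r)]]);s=(R@(q[:2]-[tx,ty])).round(3),round(np.rad2deg(q[2])-tw,1)
    print(n,q.round(3),round(c,2),s)
E
```

```text
36.8167 [ 0.314 -0.117  0.154]
(594, 800, 3)
block_small [ 0.46  -0.343 -1.354] 0.14 (array([-0.003, -0.077]), np.float64(-93.8))
block_medium [ 0.442 -0.269 -1.309] 0.05 (array([ 0.001, -0.001]), np.float64(-91.2))
block_large [ 0.657  0.25  -0.231] 0.04
```

View pics/end.png

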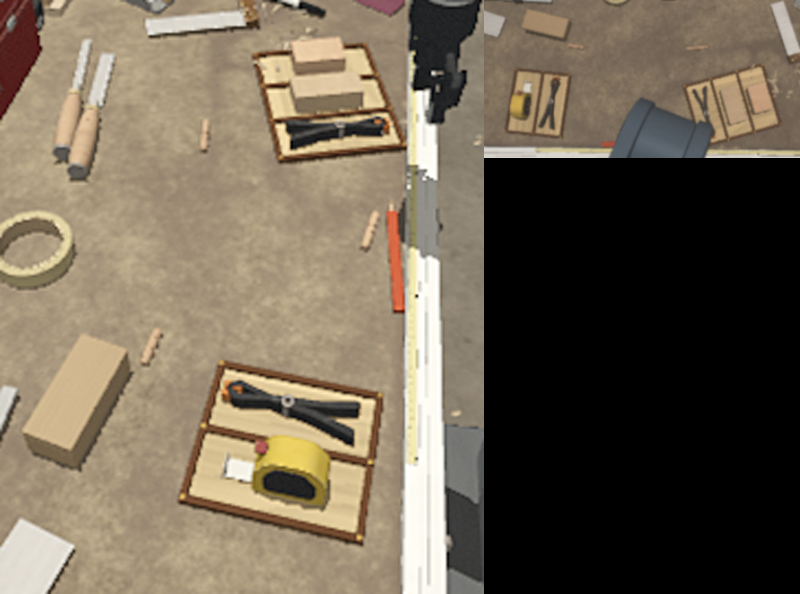

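All five items are in their bays, and the largest block is unmoved at about (80,400). A last numeric check covers the two clamp bands, at crop (288,402) and (341,130).

```bash
python3 - <<'E'
from fit import *
b=imaging.capture("side")
for (u,v),(tx,ty,tw) in(((288,402),(.4405,.266,-5.3)),((341,130),(.441,-.268,16.2))):
    r=np.deg2rad(tw);R=np.array([[np.cos(r),np.sin(r)],[-np.sin(r),np.cos(r)]])
    print((R@(ray(b,(160+u/2.2,150+v/2.2),.024)-[tx,ty])).round(4))
def ax(p0,p1,tw):
    d=ray(b,(160+p1[0]/2.2,150+p1[1]/2.2),.02)-ray(b,(160+p0[0]/2.2,150+p0[1]/2.2),.02);print("axis",np.rad2deg(np.arctan2(d[1],d[0]))-tw, np.linalg.norm(d))
ax((356,425),(232,388),-5.3);ax((290,135),(385,126),16.2)
E
```

```text
[ 0.0036 -0.0385]
[-0.005  0.087]
axis -5.247388420199294 0.13283932238612742
axis -180.51131913443243 0.1328729007878243
```

The second clamp's reading across the bay is near its limit, so I'll check it with silhouette fits in both cameras.

```bash
python3 - <<'E'
from fit import *
P=[imaging.capture("top"),imaging.capture("side")]
for x,y,w,(tx,ty,tw) in((.419,-.196,-73.8,(.441,-.268,16.2)),(.437,.228,84.7,(.4405,.266,-5.3))):
    r=np.deg2rad(tw);R=np.array([[np.cos(r),np.sin(r)],[-np.sin(r),np.cos(r)]])
    for p in P:
        uv=proj(p,[x,y,.014])
        for z in(.014,.024):
            print("spot",z,[((R@(ray(p,s["location"][::-1],z if z>.02 else .004)-[tx,ty])).round(3),round(s["score"],2)) for s in nets.spot_point(p,"clamp_a") if np.linalg.norm(np.array(s["location"])[::-1]-uv)<12])
            break
        M=find(p,"clamp_a",uv)
        if M is None: print("none");continue
        q,c=fit([(p,M)],"clamp",[x,y,np.deg2rad(w)],.004)
        m=np.argwhere(M>0).mean(0)[::-1]
        print((R@(q[:2]-[tx,ty])).round(3),np.rad2deg(q[2]).round(1)-tw,"centroid",(R@(ray(p,m,.014)-[tx,ty])).round(3))
E
```

```text
spot 0.014 []
[-0.002  0.077] -89.8 centroid [0.016 0.077]
spot 0.014 [(array([0.003, 0.081]), 0.8)]
[0.002 0.074] -91.3 centroid [0.005 0.074]
spot 0.014 [(array([-0.004, -0.04 ]), 0.73)]
none
spot 0.014 [(array([ 0.007, -0.041]), 0.85)]
[ 0.004 -0.042] 87.3 centroid [-0.004 -0.039]
```

Both clamps are well within tolerance, so I'm handing in.

```bash
python3 -c "
from station import robot
print(robot.sign_off())"
```

```text
the job is handed in; nothing more can be done
None
```

I handed in both kits after about 37 s of the 117 s; the last camera checks showed all five items in their bays and the largest block where it started, but the hand-in returned no verdict.

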